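# Charge a chestnut roaster through its hopper and stir the batch by crank

### The job

The roaster is already hot, so charge it through its hopper: put every chestnut from the cutting board into the hopper, then pull the hopper's stiff slide gate 80 mm open (never more than 100 mm, or it leaves its guides) so that the whole batch drops into the pan, and push the gate fully shut again. Then fit the crank on the square end of the stirrer shaft, wind it clockwise (seen from above) through at least two full turns, and lay the crank back flat in its tray. Leave the other things on the counter where they are.

Things in the scene. Friction and masses are not known exactly. Their poses are not given: they have to be found in the camera images.
- roaster: fixed roaster: steel base 285 mm square, 58 mm high; round open pan, 274 mm across, rim at 118 mm; rear column (x +141 to +171, top 208 mm) with a bridge 30 mm wide to the shaft bearing; square hopper over the pan's -y side. Origin: centre of the base's underside, under the shaft; x points away from the front (heat knob side), -y to the gate's tab, z up. Yaw within 0.25 rad of zero
- hopper (a point): centre of the hopper's floor, that is, of the top face of the shut gate, 80 mm to -y of the roaster's origin and 146 mm above the counter; axes as the roaster's. The hopper is a straight square aluminium box, open above, 84 mm inside, walls 3 mm, rim 60 mm above this point
- pan (a point): centre of the pan's floor, 66 mm above the counter, under the shaft; the pan is 262 mm across inside at its floor and 52 mm deep. Axes as the roaster's
- gate (a joint): how far the hopper's slide gate is pulled out, m: 0 is shut (hard stop), it slides out along the roaster's -y axis, stop at 0.125. It drags with about 8 N of friction both ways and stays where it is left. A line scribed across the steel blade just clears the outside of the hopper at 0.08
- gate_tab (a point): top middle of the gate's upturned pull tab, 198 mm above the counter; moves with the gate. The tab is an upright plate 40 mm wide (roaster x), 10 mm thick (roaster y), standing 52 mm above the blade (142 to 146 mm above the counter); 45 mm are free between tab and hopper wall; the hopper's rim is 8 mm higher than the tab. Axes as the roaster's
- stirrer (a joint): turn of the stirrer shaft, rad, growing clockwise seen from above; starts between 0 and 0.75; turns without limit here, with about 0.2 N m of friction, and stays where it is left. Two full turns from the start count as done from 12.4 on
- square (a point): foot of the shaft's square end: on the axis, on the round shoulder (31 mm across) on which the crank's hub comes to rest, 218 mm above the counter. The square is 18 x 18 mm, 24 mm high, with a 13 mm square tip up to 32 mm above this point; its sides are parallel to this point's x and y axes, which turn with the shaft
- crank: loose steel crank, 240 g, lying in its tray knob up, as it is used: hub 32 x 32 mm, 28 mm high, with a 20 x 20 mm square hole right through; flat arm 14 mm wide and 14 mm thick, flush with the hub's underside; upright wooden knob at its end. Origin: centre of the hub's underside, on the hole's axis; x along the arm to the knob, y parallel to the hole's sides, z up
- crank_mid (a point): middle of the arm near the crank's balance point, 40 mm from the hole's axis towards the knob, at half the arm's thickness (7 mm above the underside): a good place to grip the arm across
- knob (a point): middle of the crank's knob, 88 mm from the hole's axis, 34 mm above the crank's underside; the knob is a cylinder 22 mm across, from 16 to 52 mm above the underside, and spins freely on its upright pin
- tray: fixed aluminium tray, 210 x 150 mm outside, floor 5 mm above the counter, rim 10 mm high and 4 mm thick. Origin: centre of its underside; x along its length
- board: fixed wooden cutting board 250 x 190 mm, 14 mm thick, on which the chestnuts lie. Origin: centre of its underside; x along its length
- nut0: a scored chestnut, dark brown, flattened dome 34 mm across and 25 mm high (widest 11 mm above its flat underside), 16 g; it starts flat side down on the cutting board. Origin: its centre, 12.5 mm above the underside. Three to five of nut0..nut5 are present, the others read None
- nut1: a scored chestnut, dark brown, flattened dome 34 mm across and 25 mm high (widest 11 mm above its flat underside), 16 g; it starts flat side down on the cutting board. Origin: its centre, 12.5 mm above the underside. Three to five of nut0..nut5 are present, the others read None
- nut2: a scored chestnut, dark brown, flattened dome 34 mm across and 25 mm high (widest 11 mm above its flat underside), 16 g; it starts flat side down on the cutting board. Origin: its centre, 12.5 mm above the underside. Three to five of nut0..nut5 are present, the others read None
- nut3: a scored chestnut, dark brown, flattened dome 34 mm across and 25 mm high (widest 11 mm above its flat underside), 16 g; it starts flat side down on the cutting board. Origin: its centre, 12.5 mm above the underside. Three to five of nut0..nut5 are present, the others read None
- nut4: a scored chestnut, dark brown, flattened dome 34 mm across and 25 mm high (widest 11 mm above its flat underside), 16 g; it starts flat side down on the cutting board. Origin: its centre, 12.5 mm above the underside. Three to five of nut0..nut5 are present, the others read None
- nut5: a scored chestnut, dark brown, flattened dome 34 mm across and 25 mm high (widest 11 mm above its flat underside), 16 g; it starts flat side down on the cutting board. Origin: its centre, 12.5 mm above the underside. Three to five of nut0..nut5 are present, the others read None
- knife: paring knife lying on the counter, 185 mm long; leave it alone. Origin under its middle
- cups: tower of nested paper cups, 83 mm across, 150 mm high; leave it alone. Origin under its middle
- mug: white mug, 82 mm across, 90 mm high; leave it alone. Origin under its middle
- sugar: glass sugar jar, 72 mm across, 110 mm high; leave it alone. Origin under its middle
- salt: glass salt shaker, 44 mm across, 85 mm high; leave it alone. Origin under its middle
Not all that is in view belongs to the job. What is shaped like the crank but blue or purple is not meant.

How it is judged:
By the outcome, as a careful person would: the job done as asked, in the order asked, and still so for the second after the job is handed in, with the robot touching nothing.
Of nut0, nut1, nut2, nut3, nut4, nut5 only 3 to 5 are there at a start; the rules pass over those that are not, and their reading is None.
At some moment in a run one of nut0, nut1, nut2, nut3, nut4, nut5 may be knocked a few centimetres aside while the robot is not near it.
Once in a run the grip may slacken for a moment while it holds something.
It also fails if it takes over 210 s, if anything falls off the work surface, if the arm or the gripper's body presses on something with over 40 N, if the wrist force passes 120 N, or if a joint passes its speed limit or range.

### The arm

A 6-joint arm with a two-finger parallel gripper is mounted at the origin on the work surface. World frame = base frame: x ahead of the robot, y to its left, z up, the work surface at z = 0. Lengths are in mm, angles in rad, forces in N, time in s.
With the tool pointing down it reaches from about 275 to 750 mm from the base axis. Payload 10.2 kg.
Tool frame: the origin (TCP) lies between the finger pads; the fingertips stand 22 mm ahead of it and the grasp point (between the pads) lies 3 mm ahead of it (ctrl.nose_length is the distance from the TCP to the fingertips, in mm); z points along the fingers, y is the line along which they close (so a half turn about z gives the same grasp; the last joint's range is limited). The gripper opens to 85 mm and grips with 20 to 120 N. Pads are 22 mm wide; open, the fingers measure 114 mm over their backs; the gripper's body (76 mm by 85 mm) begins 54 mm behind the grasp point. The pads swing forward as they close: fully open they stand 13 mm farther back than shut.
Start: joints at [0.976, 0.313, 1.498, -0, 1.331, -0.223], TCP at [190.742, 489.131, 253.294] pointing down, gripper open.
Joint ranges: [-2.94, 2.94], [-0.97, 2.17], [0.19, 2.56], [-1.23, 4.37], [0.02, 3.11], [-2.88, 2.88]. Speed limits (rad/s): [2.39, 2.39, 3.01, 3.14, 3.14, 3.14].

### API

Orientations are given as a unit quaternion [w, x, y, z].
In Python, from rig import sense, imaging, ctrl gives the robot as it stands. The module is installed in compiled form; this text tells all that it offers.
- The arm moves only by the tool apply_moves, never from a script. Its argument "commands" is a list of rows, each a list of 5 numbers: the gripper command: -1 is fully open, 1 is shut, values between are in proportion, then the shift along the tool's x, y, z in mm, then the turn about the tool's z in degrees. A call has 1 to 20 rows; each row shifts and turns the commanded pose from where the row before left it, along the tool's axes as they then stand; what a row does not reach is not made up. A row lasts 1/8 s, in which the tool goes at most 62.5 mm and 10.7 degrees, less where a joint would pass 70% of its speed; a pose out of reach is approached as far as the arm can. A call is refused whole if a number of a shift passes 62.5 or a number of a turn 10.7, either way. A call with a gripper value outside its range is refused whole. The fingers move at their own pace and stop on an object; "newtons" is the grip in N (left out, the last holds). Time passes only in rows, so rows that do not move let the fingers close. It gives the time, the measured TCP pose, the force, the opening and the grip force at its end, in the units of the state.
- sense(): the state, without advancing time (a new reading comes with each control period).
- imaging.capture(name): name is "scene" or "side" or "wrist"; returns the picture (480x640x3 uint8, blue, green, red); there is no depth.
- imaging.calibration(name): a dict with "camera_matrix" (3x3 intrinsics, pixels), "world_to_cam" (4x4, takes a point from world to camera coordinates). Camera axes: x right, y up, looking along -z (the intrinsics and any distortion apply to the point x, -y, -z); pixel columns grow to the right and rows downward; lengths in mm; the calibration is good to about 2 mm. A picture is of the moment at which its call begins: read the wrist's pose just before it. calibration takes no time and is no camera call; for the wrist camera it gives the pose at the moment of the call.
- ctrl.finish_job(): hands the job in; it is judged then, once.
The state is a dict: "time_s": time; "joints": joint angles; "dq": joint speeds; "tau": joint torques, N m; "eef_pos": TCP position; "ee_rot": TCP orientation; "force": force on the tool from outside, world axes, zero at the start; "wrist_torque": the same for the moment, N m; "grip_width": opening from 0.0 (shut) to 1.0 (fully open); "grip_force": force on a finger pad.
Only numpy, scipy, OpenCV 4.12 (cv2) and the standard library are available. Lean on these libraries where they do the work, as an engineer would, in place of code of your own. Each camera call takes 0.05 s, during which the arm holds its last target. There are 200 camera calls.

## Working session

There is one attempt and no reset: what is moved stays moved. The work goes in short steps, Python scripts to look and compute and a tool call to move; the robot and the scene stay as the last step left them, time stands still between calls to the robot, and variables do not carry over. Pictures are saved under pics/ and viewed, at most 14 in all, crops included, and the job is handed in when it is done.

Besides the shell and the picture viewer there is one more tool, called after ">>>" as name(argument=value, ...) on one line, values as JSON. apply_moves: Moves the arm, as the interface text tells. Its arguments: {"type":"object","properties":{"commands":{"type":"array","items":{"type":"array","items":{"type":"number"}}},"newtons":{"type":"number"}},"required":["commands"]}

```bash
mkdir -p pics; python3 - <<'E'
from rig import sense, imaging, ctrl
import cv2
s=sense();print(s)
for n in("scene","side"):
    cv2.imwrite(f"pics/{n}0.png",imaging.capture(n)); c=imaging.calibration(n);print(n,c)
E
```

```text
{'time_s': 0.0, 'joints': array([ 9.75634076e-01,  3.13506549e-01,  1.49842801e+00,  3.60921551e-05,
        1.33101092e+00, -2.23377449e-01]), 'dq': array([-0.00050766, -0.00137521,  0.00013428, -0.00060575, -0.00128271,
       -0.00189608]), 'tau': array([ 5.12390325e-04, -4.12248695e+01, -2.59743762e+01, -1.04051449e-05,
        4.02365360e-03, -6.70665955e-06]), 'eef_pos': array([190.58522661, 488.94511879, 252.70953785]), 'ee_rot': array([-2.85251812e-04,  1.84827815e-01,  9.82770686e-01, -6.13576731e-04]), 'force': array([-0.25259003, -0.51453797,  0.5133291 ]), 'wrist_torque': array([-0.01351665, -0.02312725,  0.03343388]), 'grip_force': 0.0, 'grip_width': 1.0007976315963223}
scene {'camera_matrix': array([[435.53240345,   0.        , 319.28123962],
       [  0.        , 435.53240345, 238.92941194],
       [  0.        ,   0.        ,   1.        ]]), 'world_to_cam': array([[ 6.92674355e-01,  7.21213271e-01, -7.32501307e-03,
        -3.55188335e+02],
       [-3.97235314e-01,  3.89953924e-01,  8.30746678e-01,
         6.86392421e+01],
       [ 6.02001946e-01, -5.72527165e-01,  5.56602463e-01,
        -1.45939817e+03],
       [ 0.00000000e+00,  0.00000000e+00,  0.00000000e+00,
         1.00000000e+00]])}
side {'camera_matrix': array([[566.39407138,   0.        , 307.61979466],
       [  0.        , 566.39407138, 225.21223874],
       [  0.        ,   0.        ,   1.        ]]), 'world_to_cam': array([[-9.30001664e-01, -3.67267389e-01, -1.45454262e-02,
         4.61364276e+02],
       [ 1.75996637e-01, -4.79706006e-01,  8.59597191e-01,
        -2.06931575e+02],
       [-3.22679544e-01,  7.96866873e-01,  5.10765210e-01,
        -1.35302572e+03],
       [ 0.00000000e+00,  0.00000000e+00,  0.00000000e+00,
         1.00000000e+00]])}
```

View pics/scene0.png

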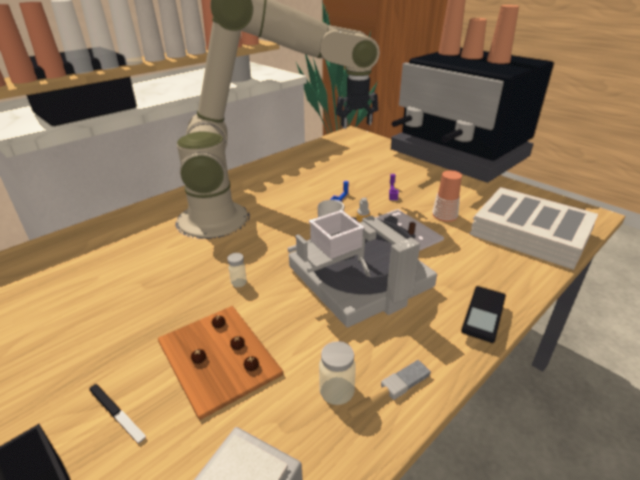

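View pics/side0.png

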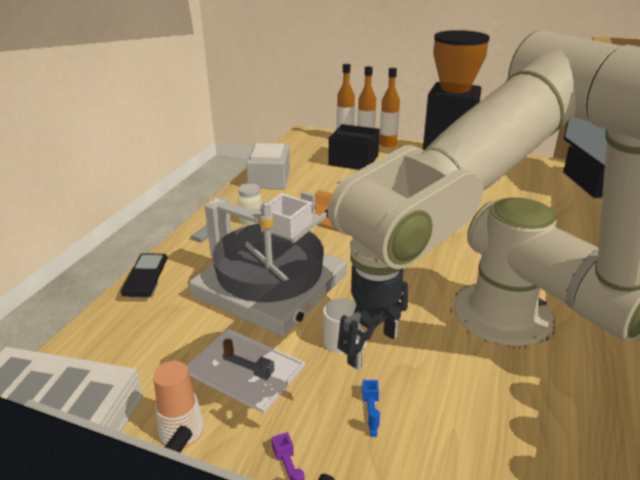

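The scene image shows four nuts at (219,322), (237,342), (199,357) and (251,364). The side image shows the dark crank in its tray, with the knob at (228,349) and hub at (265,368). The blue crank (372,405) and purple crank (287,455) are decoys.

```bash
cat > h.py <<'E'
from rig import sense, imaging, ctrl
import numpy as np, cv2
from scipy.spatial.transform import Rotation as R
def P(c):
    return c["camera_matrix"]@np.diag([1,-1,-1])@c["world_to_cam"][:3]
def proj(c,p):
    q=P(c)@np.append(p,1);return q[:2]/q[2]
def plane(c,uv,z):
    M=P(c);A=np.c_[M[:,0],M[:,1],-np.array([uv[0],uv[1],1])]
    return np.linalg.solve(A,-(M[:,2]*z+M[:,3]))[:2]
def tri(cs,uvs):
    A=[]
    for c,(u,v) in zip(cs,uvs):
        M=P(c);A+=[u*M[2]-M[0],v*M[2]-M[1]]
    A=np.array(A);x,*_=np.linalg.lstsq(A[:,:3],-A[:,3],rcond=None)
    return x
def rot(s=None):
    s=s or sense();w,x,y,z=s["ee_rot"];return R.from_quat([x,y,z,w]).as_matrix()
def to(p,yaw=None):
    """tool-frame shift (before turning) to reach p; turn deg about tool z so that tool y axis lies along world angle yaw (mod pi)"""
    s=sense();r=rot(s);d=r.T@(np.array(p)-s["eef_pos"])
    out=np.round(d,1)
    t=None
    if yaw is not None:
        a=np.arctan2(r[1,1],r[0,1]);t=-(yaw-a);t=np.degrees((t+np.pi/2)%np.pi-np.pi/2)
    print("shift",out,"turn",t,"q6",s["joints"][5])
def st():
    s=sense();r=rot(s);print("t",round(s["time_s"],2),"pos",s["eef_pos"].round(1),"yawy",round(float(np.arctan2(r[1,1],r[0,1])),4),"F",s["force"].round(1),"gw",round(s["grip_width"],3),"gf",round(s["grip_force"],1),"tilt",r[:,2].round(3),"q",s["joints"].round(2))
def snap(n,name):
    c=imaging.calibration(n);im=imaging.capture(n);cv2.imwrite(f"pics/{name}.png",im);np.savez(f"pics/{name}.npz",**c);return c,im
def load(name): return dict(np.load(f"pics/{name}.npz"))
E
python3 - <<'E'
from h import *
S=imaging.calibration("scene");D=imaging.calibration("side")
np.savez("pics/scene0.npz",**S);np.savez("pics/side0.npz",**D)
for uv in[(219,322),(237,342),(199,357),(251,364)]:print("nut",plane(S,uv,27))
for uv in[(160,342),(234,307),(282,372),(204,415)]:print("board",plane(S,uv,14))
print("knob",plane(D,(228,349),39),"hub",plane(D,(265,368),20))
for uv in[(229,331),(303,366),(265,404),(188,365)]:print("tray",plane(D,uv,10))
print("base",[plane(D,uv,58) for uv in[(191,283),(293,320),(346,265)]])
print("hop",tri([S,D],[(339,230),(289,213)]),"sq",tri([S,D],[(364,203),(266,208)]))
print("mug",plane(D,(340,310),90),"cups",plane(D,(173,375),150),"salt",plane(S,(235,258),85),"knife",plane(S,(117,412),5),"sugar",plane(S,(338,350),110))
print("roty",rot(),imaging.calibration("wrist"))
E
```

```text
nut [ 454.2954858  -268.32149839]
nut [ 535.21111614 -274.1131365 ]
nut [ 513.8209477  -357.08108165]
nut [ 606.67140235 -288.57387872]
board [ 402.55216563 -393.07695972]
board [ 423.37542589 -206.7655066 ]
board [ 659.34799423 -248.89228071]
board [ 633.61506334 -420.3481691 ]
knob [527.28551975 379.18359743] hub [439.18092228 384.66737642]
tray [570.6984712  299.51405477]
tray [371.32749052 342.07201945]
tray [402.53980796 463.58607431]
tray [600.90602052 425.72113375]
base [array([710.25924306, 225.1925411 ]), array([425.36602395, 264.62752008]), array([382.31961758,  22.10977767])]
hop [533.58715642  36.61201959 184.99388476] sq [554.04016761 111.18452632 235.77480093]
mug [327.27798333 232.89685403] cups [520.00252043 572.76035374] salt [ 340.73273527 -136.74137759] knife [ 503.59908034 -536.22514282] sugar [ 758.17076305 -184.74671984]
roty [[-9.31688782e-01  3.63256972e-01 -6.20985194e-04]
 [ 3.63257420e-01  9.31688360e-01 -9.20295632e-04]
 [ 2.44260872e-04 -1.08300660e-03 -9.99999384e-01]] {'camera_matrix': array([[379.49525929,   0.        , 323.5891107 ],
       [  0.        , 379.49525929, 235.43136065],
       [  0.        ,   0.        ,   1.        ]]), 'world_to_cam': array([[ 3.62963008e-01,  9.31802679e-01, -1.27327024e-03,
        -5.25498794e+02],
       [-8.96863885e-01,  3.48982046e-01, -2.71747500e-01,
         3.54741860e+01],
       [-2.52770700e-01,  9.97762400e-02,  9.62367744e-01,
        -3.79617475e+02],
       [ 0.00000000e+00,  0.00000000e+00,  0.00000000e+00,
         1.00000000e+00]])}
```

>>> apply_moves(commands=[[-1,0,0,-40,0],[-1,0,0,-40,0],[-1,-47,-24,-29,0],[-1,-47,-24,-29,0],[-1,-47,-24,-29,0],[-1,-47,-24,0,0],[-1,-47,-24,0,0],[-1,-47,-24,0,0],[-1,0,0,0,-10.6],[-1,0,0,0,-10.6],[-1,0,0,0,0],[-1,0,0,0,0]])

```text
time_s: 1.6
eef_pos: [401.1, 252.6, 420.2]
ee_rot: [-0.0, 0.003, 1.0, -0.0]
force: [-0.7, 0.2, -0.0]
grip_width: 0.999
grip_force: 0.0
```

```bash
python3 - <<'E'
from h import *
st();c,im=snap("wrist","w1");print(-c["world_to_cam"][:3,:3].T@c["world_to_cam"][:3,3])
E
```

```text
t 1.6 pos [401.1 252.6 420.2] yawy 1.5657 F [-0.7  0.2 -0. ] gw 0.999 gf 0.0 tilt [-0. -0. -1.] q [ 0.31  0.14  1.29  0.    1.71 -1.25]
[332.27694172 253.95789849 541.67912779]
```

View pics/w1.png

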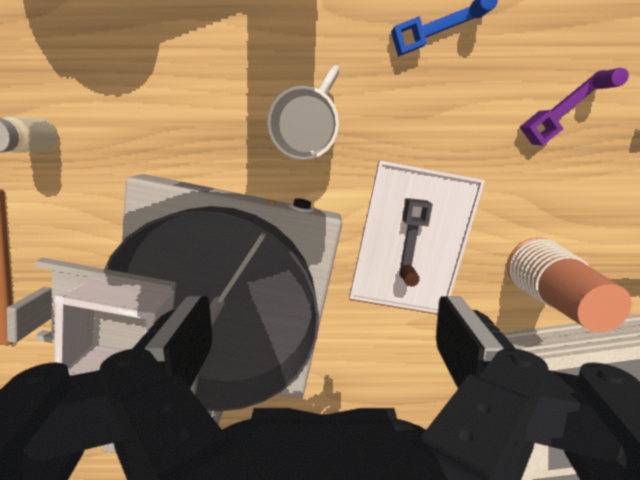

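>>> apply_moves(commands=[[-1,0,-50,0,0],[-1,0,-50,0,0],[-1,0,-50,0,0],[-1,0,-50,0,0],[-1,0,-50,0,0],[-1,0,-50,0,0],[-1,0,-50,0,0],[-1,0,-40,0,0],[-1,0,0,0,0],[-1,0,0,0,0]])

```text
time_s: 2.9
eef_pos: [400.5, -136.9, 420.4]
ee_rot: [0.0, 0.001, 1.0, 0.0]
force: [-0.0, 0.3, 0.3]
grip_width: 0.997
grip_force: 0.0
```

```bash
python3 - <<'E'
from h import *
st();c,im=snap("wrist","w2")
E
```

```text
t 2.9 pos [ 400.5 -136.9  420.4] yawy 1.5681 F [-0.   0.3  0.3] gw 0.997 gf 0.0 tilt [ 0.  0. -1.] q [-0.61  0.02  1.42  0.    1.7  -2.18]
```

View pics/w2.png

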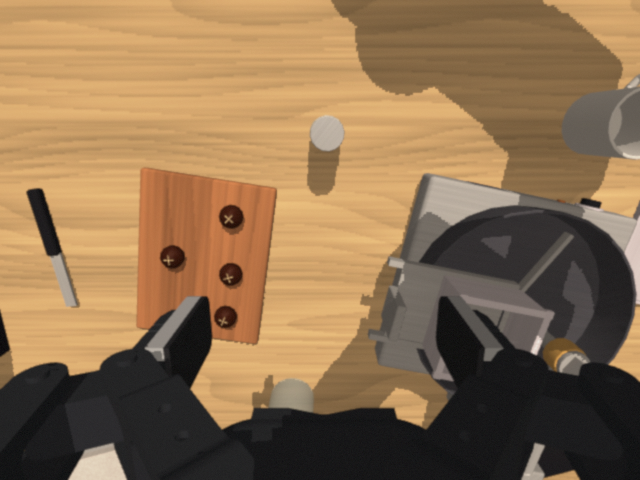

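The wrist images show:
- **w1:** crank hub at (418,211), knob at (409,270), tray corners (380,162), (483,181), (440,313) and (351,298). The blue (405,37) and purple (545,127) decoys lie outside the tray.
- **w2:** four nuts at about (231,217), (231,275), (225,317) and (172,257), with the shaft tip at (568,358).

```bash
python3 - <<'E'
from h import *
S=load("scene0");D=load("side0");A=load("w1");B=load("w2")
def blobs(f,x0,y0,x1,y1):
    im=cv2.imread(f)[y0:y1,x0:x1].astype(int);m=((im.max(2)<75)&(im[...,2]>=im[...,0])).astype(np.uint8)
    n,l,s,c=cv2.connectedComponentsWithStats(m);return [(c[i]+[x0,y0]).round(1).tolist()+[int(s[i,4])] for i in range(1,n) if s[i,4]>30]
bs=blobs("pics/scene0.png",165,310,280,400);bw=blobs("pics/w2.png",145,190,270,335)
print(bs,bw)
for b in bw:
    x=plane(B,b[:2],24)
    best=min(bs,key=lambda q:np.hypot(*(plane(S,q[:2],24)-x)))
    print("nut plane",x.round(1),"tri",tri([B,S],[b[:2],best[:2]]).round(1))
print("base corner",tri([A,B],[(128,177),(428,174)]),plane(A,(128,177),58),plane(A,(342,213),58),plane(B,(428,174),58))
print("shaft tip B",plane(B,(568,358),250),tri([B,D],[(568,358),(266,208)]))
print("hub top",plane(A,(418,201+8),33),"tri",tri([A,D],[(418,209),(265,362)]))
print("knob top",plane(A,(409,273),57),"tri",tri([A,D],[(409,273),(228,342)]))
for p in[(380,162),(483,181),(440,313),(351,298)]:print("tray",plane(A,p,10))
im=cv2.imread("pics/w1.png");a=cv2.resize(im[180:320,340:490],None,fx=2.6,fy=2.6,interpolation=2)
b=cv2.resize(cv2.imread("pics/w1.png")[240:380,0:190],None,fx=2.1,fy=2.6,interpolation=2)
cv2.imwrite("pics/c1.png",np.hstack([a,b]))
E
```

```text
[[218.7, 322.7, 89], [237.7, 344.1, 102], [198.6, 357.6, 119], [251.3, 365.1, 114]] [[231.6, 216.5, 323], [173.3, 256.6, 321], [231.2, 273.8, 283], [196.5, 319.6, 762], [225.9, 316.2, 276], [159.7, 322.5, 147]]
nut plane [ 450.3 -264.6] tri [ 450.4 -266.5   20.7]
nut plane [ 509.3 -352.6] tri [ 509.7 -355.4   20.3]
nut plane [ 536. -271.] tri [ 536.6 -272.9   20.7]
nut plane [ 609.9 -328.6] tri [ 611.4 -307.1   41. ]
nut plane [ 604.4 -283.7] tri [ 605.3 -286.    20.6]
nut plane [ 614.7 -384.8] tri [ 617.2 -331.5   67. ]
base corner [ 3.90583770e+02 -2.59534005e-01  4.65765307e+01] [390.58865332   5.42432495] [438.58906718 277.42110878] [387.87545     -3.49403223]
shaft tip B [526.7203897   78.85771134] [554.82342312  99.13824332 226.10713061]
hub top [438.99645246 382.39732581] tri [439.23581541 382.17082445  34.55538074]
knob top [522.97103746 369.64261323] tri [528.63884522 371.77643108  51.11863036]
tray [377.43652105 331.59926635]
tray [404.32296479 476.63841468]
tray [607.77008208 432.47607513]
tray [581.8550226  294.60414141]
```

View pics/c1.png

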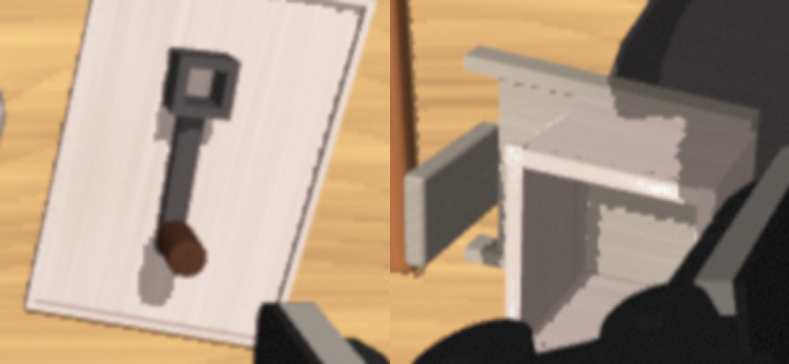

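The crop confirms the dark crank (hub 200,85, knob 180,250) lying in its tray, with the decoys outside. It also shows the hopper and tab. The nuts triangulate consistently, so I'll go for the first one.

>>> apply_moves(commands=[[-0.4,-17,-43,50,0],[-0.4,-17,-43,50,0],[-0.4,-16,-43,50,0],[-0.4,0,0,50,0],[-0.4,0,0,50,0],[-0.4,0,0,50,0],[-0.4,0,0,40,0],[-0.4,0,0,0,0],[-0.4,0,0,0,0]], newtons=30)

```text
time_s: 4.08
eef_pos: [447.2, -256.2, 94.3]
ee_rot: [0.001, 0.001, 1.0, -0.001]
force: [0.1, -0.0, 0.9]
grip_width: 0.698
grip_force: 0.0
```

```bash
python3 - <<'E'
from h import *
st();to((450.3,-265.8,36),1.57);print(ctrl.nose_length)
E
```

```text
t 4.08 pos [ 447.2 -256.2   94.3] yawy 1.5698 F [ 0.1 -0.   0.9] gw 0.698 gf 0.0 tilt [ 0.002 -0.002 -1.   ] q [-0.75  0.48  1.72  0.    0.94 -2.32]
shift [-3.  -9.5 58.3] turn -0.013297028373189433 q6 -2.317669315382666
22.0
```

>>> apply_moves(commands=[[-0.4,-3,-9.5,20,0],[-0.4,0,0,20,0],[-0.4,0,0,18,0],[-0.4,0,0,0,0],[-0.4,0,0,0,0],[0.6,0,0,0,0],[0.6,0,0,0,0],[0.6,0,0,0,0],[0.6,0,0,0,0]])

```text
time_s: 5.2
eef_pos: [449.6, -265.9, 35.6]
ee_rot: [0.001, 0.001, 1.0, -0.0]
force: [-1.7, 1.6, 7.1]
grip_width: 0.374
grip_force: 29.3
```

```bash
python3 - <<'E'
from h import *
st()
E
```

```text
t 5.2 pos [ 449.6 -265.9   35.6] yawy 1.5691 F [-1.7  1.6  7.1] gw 0.374 gf 29.3 tilt [ 0.001 -0.001 -1.   ] q [-0.76  0.59  1.73  0.    0.83 -2.33]
```

>>> apply_moves(commands=[[0.6,0,0,-25,0],[0.6,0,0,-55,0],[0.6,0,0,-55,0],[0.6,0,0,-55,0],[0.6,0,0,-55,0],[0.6,0,0,-50,0],[0.6,-23,46,0,0],[0.6,-23,46,0,0],[0.6,-23,46,0,0],[0.6,-23,46,0,0],[0.6,-23,46,0,0],[0.6,-23,46,0,0],[0.6,-21,46,0,0],[0.6,0,0,0,0],[0.6,0,0,0,0],[0.6,0,0,0,0]])

```text
time_s: 7.2
eef_pos: [608.5, 55.1, 329.8]
ee_rot: [0.0, 0.002, 1.0, -0.0]
force: [0.3, -0.2, -0.4]
grip_width: 0.375
grip_force: 30.0
```

```bash
python3 - <<'E'
from h import *
st();snap("wrist","w3")
E
```

```text
t 7.2 pos [608.5  55.1 329.8] yawy 1.5676 F [ 0.3 -0.2 -0.4] gw 0.375 gf 30.0 tilt [ 0. -0. -1.] q [-0.1   0.48  1.07 -0.    1.6  -1.67]
```

View pics/w3.png

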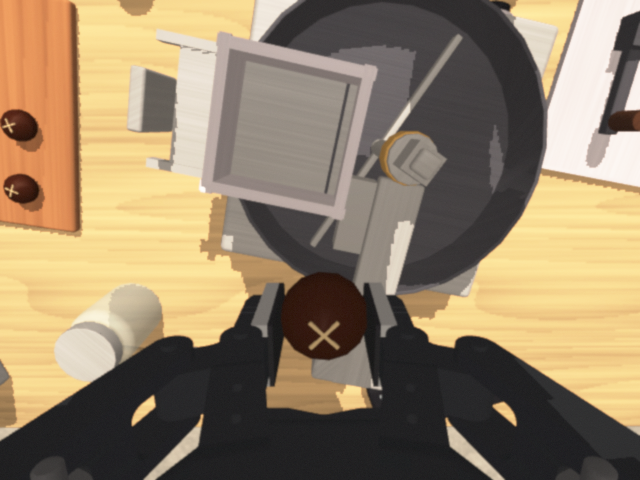

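The view shows the rim corners at (222,35), (376,68), (340,218) and (204,186), the tab at (130–175, 68–132), the square end near (425,160), and the nut held between the pads.

```bash
python3 - <<'E'
from h import *
C=load("w3")
r=np.array([plane(C,p,206) for p in[(222,35),(376,68),(340,218),(204,186)]]);print(r,r.mean(0))
for i in range(4):
    d=r[(i+1)%4]-r[i];print(np.hypot(*d),np.degrees(np.arctan2(d[1],d[0])))
im=cv2.imread("pics/w3.png")
a=cv2.resize(im[45:155,110:230],None,fx=3.2,fy=4,interpolation=2);b=cv2.resize(im[110:220,370:470],None,fx=4,fy=4,interpolation=2)
cv2.imwrite("pics/c2.png",np.hstack([a,b]))
E
```

```text
[[487.1439273   -2.93019635]
 [505.2213389   87.68333825]
 [597.05742474  67.00594641]
 [575.53924536 -21.2897438 ]] [541.24048408  32.61733613]
92.39916376035501 78.71760926081193
94.135122006725 -12.68885865448208
90.87992601352836 -103.69633116465674
90.28181011276786 168.26659282587042
```

View pics/c2.png

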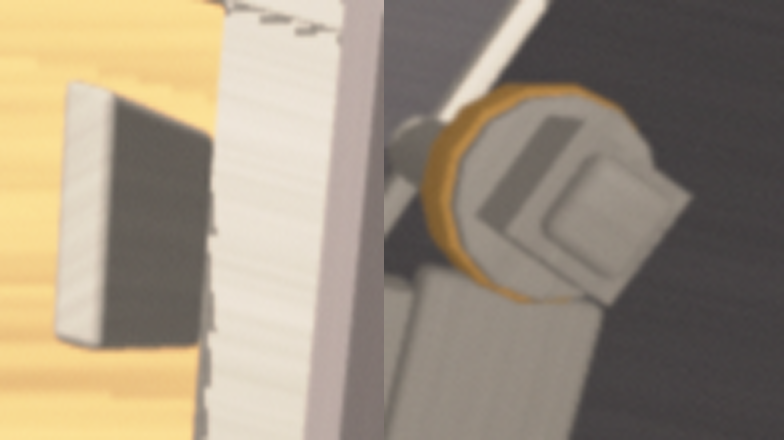

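```bash
python3 - <<'E'
from h import *
C=load("w3")
T=np.array([plane(C,p,198) for p in[(130.6,65.5),(146,68),(142.8,131.3),(127.8,128.8)]]);print("tab",T.round(1),T.mean(0))
px=lambda x,y:(370+(x-384)/4,110+y/4)
a,b,c=[plane(C,px(*p),242) for p in[(505,232),(610,305),(692,197)]]
for p,q in((a,b),(b,c)):print(np.hypot(*(q-p)),np.degrees(np.arctan2(*(q-p)[::-1])))
print("sqc",(a+c)/2,"tip",plane(C,px(603,215),250))
yaw=-.215;h=np.array([541.2,32.6]);print("origin",h+80*np.array([-np.sin(yaw),np.cos(yaw)]),"tab pred",h-80*0+ -1*np.array([-np.sin(yaw),np.cos(yaw)])*(45+45+5))
to((541.2-15*.977,32.6+15*.213,215),1.356)
E
```

```text
tab [[502.2 -62.4]
 [503.7 -53.1]
 [541.3 -60.1]
 [539.7 -69.5]] [521.74841297 -61.2867967 ]
18.068683544778956 56.297475153260116
17.77988319456788 145.48327648376093
sqc [558.42027552 110.61623313] tip [557.7618111  109.17086464]
origin [558.26779426 110.75811154] tab pred [520.93199431 -60.21275745]
shift [ 82.  -19.6 114.8] turn 12.121424406605295 q6 -1.6687473582116878
```

>>> apply_moves(commands=[[0.6,41,-10,0,0],[0.6,41,-10,0,0],[0.6,0,0,0,6],[0.6,0,0,0,6],[0.6,0,0,40,0],[0.6,0,0,40,0],[0.6,0,0,20,0],[0.6,0,0,15,0],[0.6,0,0,0,0],[-0.04,0,0,0,0],[-0.04,0,0,0,0],[-0.04,0,0,0,0],[-0.04,0,0,-30,0],[-0.04,0,0,-40,0],[-0.04,0,0,-40,0],[-0.4,0,0,0,0],[-0.4,0,0,0,0]])

```text
time_s: 9.38
eef_pos: [526.5, 36.3, 323.8]
ee_rot: [-0.001, 0.105, 0.994, -0.0]
force: [-0.4, -0.0, -0.2]
grip_width: 0.7
grip_force: 0.0
```

```bash
python3 - <<'E'
from h import *
st();c,im=snap("wrist","w4");to((509.6,-354,36),1.356);to((536.3,-272,36),1.356);to((604.8,-285,36),1.356)
E
```

```text
t 9.38 pos [526.5  36.3 323.8] yawy 1.3596 F [-0.4 -0.  -0.2] gw 0.7 gf 0.0 tilt [-0.001  0.    -1.   ] q [-0.15  0.28  1.36 -0.    1.5  -1.51]
shift [ -65.9 -385.1  287.3] turn 0.20300399730068425 q6 -1.5129159705192445
shift [ -74.9 -299.3  287.3] turn 0.20300399730068425 q6 -1.5129159705192445
shift [-144.6 -297.7  287.2] turn 0.20300399730068425 q6 -1.5129159705192445
```

View pics/w4.png

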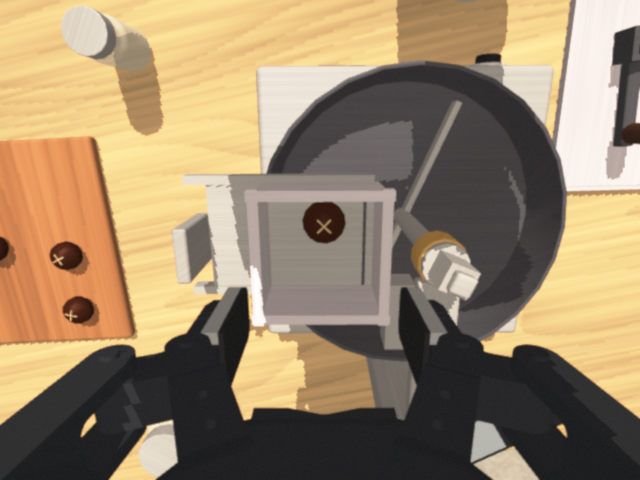

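Nut 1 is in the hopper at (323,222). Next, the remaining three.

>>> apply_moves(commands=[[-0.4,-12.5,-50,0,0],[-0.4,-12.5,-50,0,0],[-0.4,-12.5,-50,0,0],[-0.4,-12.5,-50,0,0],[-0.4,-12.5,-50,0,0],[-0.4,-12.5,-49,0,0],[-0.4,0,0,50,0],[-0.4,0,0,50,0],[-0.4,0,0,50,0],[-0.4,0,0,0,0],[-0.4,0,0,0,0]])

```text
time_s: 10.8
eef_pos: [538.0, -272.2, 176.3]
ee_rot: [0.001, 0.105, 0.994, -0.001]
force: [-0.1, 0.6, 0.8]
grip_width: 0.699
grip_force: 0.0
```

```bash
cat >> h.py <<'E'
def nuts(name,z=21):
    c,im=snap("wrist",name)
    h=cv2.cvtColor(im,cv2.COLOR_BGR2HSV).astype(int);i=im.astype(int)
    m=((i.max(2)<90)&(i[...,2]-i[...,0]>15)).astype(np.uint8);m=cv2.morphologyEx(m,cv2.MORPH_CLOSE,np.ones((7,7)));m=cv2.morphologyEx(m,cv2.MORPH_OPEN,np.ones((7,7)))
    n,l,s,cc=cv2.connectedComponentsWithStats(m)
    for k in range(1,n):
        if s[k,4]>150:print(cc[k].round(0),s[k].tolist(),"->",plane(c,cc[k],z).round(1))
E
python3 - <<'E'
from h import *
st();nuts("w5");to((536.3,-272,36),1.356)
E
```

```text
t 10.8 pos [ 538.  -272.2  176.3] yawy 1.3596 F [-0.1  0.6  0.8] gw 0.699 gf 0.0 tilt [ 0.002 -0.001 -1.   ] q [-0.66  0.55  1.36  0.    1.24 -2.02]
[205. 210.] [182, 188, 47, 45, 1678] -> [ 509.5 -355.5]
[322. 222.] [301, 200, 43, 45, 1543] -> [ 537.  -272.3]
[325. 308.] [305, 287, 40, 42, 1374] -> [ 606.5 -285.2]
shift [  2.3   0.2 140.8] turn 0.20942655313814704 q6 -2.022211172350952
```

>>> apply_moves(commands=[[-0.4,1,0,50,0],[-0.4,0,0,50,0],[-0.4,0,0,25,0],[-0.4,0,0,15,0],[-0.4,0,0,0,0],[0.6,0,0,0,0],[0.6,0,0,0,0],[0.6,0,0,0,0],[0.6,0,0,0,0],[0.6,0,0,-50,0],[0.6,0,0,-60,0],[0.6,0,0,-60,0],[0.6,0,0,-60,0],[0.6,0,0,-50,0],[0.6,0,0,0,0]])

```text
time_s: 12.72
eef_pos: [537.0, -272.0, 319.6]
ee_rot: [0.004, 0.105, 0.994, -0.002]
force: [0.5, 0.9, -0.6]
grip_width: 0.37
grip_force: 30.1
```

```bash
python3 - <<'E'
from h import *
st();y=np.array([.213,.977]);x=np.array([.977,-.213]);h=np.array([541.2,32.6]);to((*(h+12*x+6*y),215),1.356)
E
```

```text
t 12.72 pos [ 537.  -272.   319.6] yawy 1.3597 F [ 0.5  0.9 -0.6] gw 0.37 gf 30.1 tilt [ 0.007 -0.006 -1.   ] q [-0.66  0.45  1.13  0.    1.55 -2.02]
shift [ 48.6 305.1 103. ] turn 0.2113276787817973 q6 -2.022954072568517
```

>>> apply_moves(commands=[[0.6,8,51,0,0],[0.6,8,51,0,0],[0.6,8,51,0,0],[0.6,8,51,0,0],[0.6,8,51,0,0],[0.6,8.5,50,0,0],[0.6,0,0,45,0],[0.6,0,0,40,0],[0.6,0,0,18,0],[0.6,0,0,0,0],[-0.04,0,0,0,0],[-0.04,0,0,0,0],[-0.04,0,0,0,0],[-0.04,0,0,-33,0],[-0.04,0,0,-40,0],[-0.04,0,0,-30,0]])

```text
time_s: 14.72
eef_pos: [553.1, 36.7, 317.6]
ee_rot: [0.002, 0.105, 0.994, -0.0]
force: [0.0, -0.2, 0.4]
grip_width: 0.52
grip_force: 0.0
```

>>> apply_moves(commands=[[-0.4,-5,-49,0,0],[-0.4,-5,-49,0,0],[-0.4,-5,-49,0,0],[-0.4,-5,-49,0,0],[-0.4,-5,-49,0,0],[-0.4,-5,-49,0,0],[-0.4,-5,-49,0,0],[-0.4,-5,-48,0,0],[-0.4,0,0,50,0],[-0.4,0,0,50,0],[-0.4,0,0,50,0],[-0.4,0,0,0,0],[-0.4,0,0,0,0]])

```text
time_s: 16.35
eef_pos: [510.9, -354.7, 167.5]
ee_rot: [0.002, 0.105, 0.994, -0.001]
force: [-0.2, 0.2, 0.7]
grip_width: 0.705
grip_force: 0.0
```

```bash
python3 - <<'E'
from h import *
st();nuts("w6");to((509.5,-355,36),1.356)
E
```

```text
t 16.35 pos [ 510.9 -354.7  167.5] yawy 1.3596 F [-0.2  0.2  0.7] gw 0.705 gf 0.0 tilt [ 0.003 -0.003 -1.   ] q [-0.8   0.59  1.3  -0.    1.24 -2.15]
[323. 225.] [301, 202, 45, 46, 1677] -> [ 510.  -354.2]
shift [ 1.900e+00 -1.000e-01  1.317e+02] turn 0.20492659998237955 q6 -2.154595615422108
```

>>> apply_moves(commands=[[-0.4,1,0,50,0],[-0.4,0,0,45,0],[-0.4,0,0,22,0],[-0.4,0,0,15,0],[-0.4,0,0,0,0],[0.6,0,0,0,0],[0.6,0,0,0,0],[0.6,0,0,0,0],[0.6,0,0,0,0],[0.6,0,0,-50,0],[0.6,0,0,-60,0],[0.6,0,0,-60,0],[0.6,0,0,-60,0],[0.6,0,0,-55,0],[0.6,0,0,0,0]])

```text
time_s: 18.27
eef_pos: [509.6, -354.2, 323.5]
ee_rot: [0.004, 0.105, 0.994, -0.003]
force: [1.1, 0.4, -1.0]
grip_width: 0.372
grip_force: 29.9
```

>>> apply_moves(commands=[[0.6,6,48,0,0],[0.6,6,48,0,0],[0.6,6,48,0,0],[0.6,6,48,0,0],[0.6,6,48,0,0],[0.6,6,48,0,0],[0.6,6,48,0,0],[0.6,6,48,0,0],[0.6,0,0,45,0],[0.6,0,0,40,0],[0.6,0,0,16,0],[0.6,0,0,0,0],[-0.04,0,0,0,0],[-0.04,0,0,0,0],[-0.04,0,0,0,0],[-0.04,0,0,-33,0],[-0.04,0,0,-40,0],[-0.04,0,0,-30,0]])

```text
time_s: 20.52
eef_pos: [542.7, 31.8, 321.5]
ee_rot: [0.001, 0.105, 0.994, -0.0]
force: [-0.5, -0.4, 0.2]
grip_width: 0.518
grip_force: 0.0
```

```bash
python3 - <<'E'
from h import *
st();nuts("w7",160);to((605.3,-285,36),1.356)
E
```

```text
t 20.52 pos [542.7  31.8 321.5] yawy 1.3595 F [-0.5 -0.4  0.2] gw 0.518 gf 0.0 tilt [ 0.002 -0.    -1.   ] q [-0.16  0.32  1.32  0.    1.51 -1.52]
[634. 117.] [628, 107, 12, 20, 197] -> [514.3 265.1]
[325. 199.] [304, 179, 43, 42, 1453] -> [526.4  37.3]
[348. 256.] [327, 241, 43, 31, 1044] -> [574.1  45.6]
[ 81. 298.] [72, 286, 19, 24, 340] -> [ 564.7 -173.4]
shift [-124.6 -296.9  290.1] turn 0.20720514793663483 q6 -1.51659790547637
```

```bash
python3 - <<'E'
import cv2
cv2.imwrite("pics/c7.png",cv2.resize(cv2.imread("pics/w7.png")[130:340,30:480],None,fx=1.7,fy=1.7))
E
```

```text
(no output)
```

View pics/c7.png

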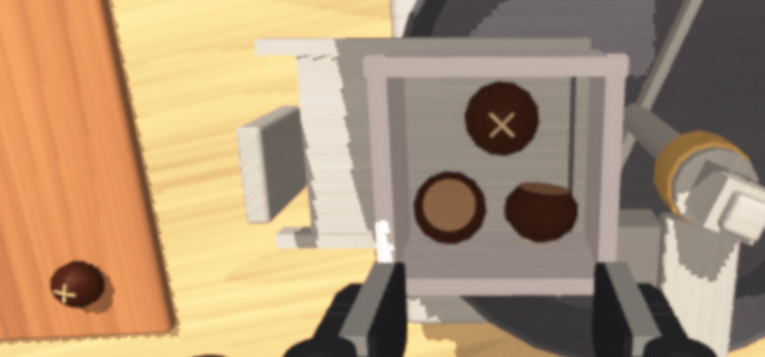

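The crop shows three nuts in the hopper at (502,118), (450,207) and (541,210), one of them upside down. The last nut is still on the board at (77,283).

>>> apply_moves(commands=[[-0.4,-21,-49.5,0,0],[-0.4,-21,-49.5,0,0],[-0.4,-21,-49.5,0,0],[-0.4,-21,-49.5,0,0],[-0.4,-21,-49.5,0,0],[-0.4,-20,-49.5,0,0],[-0.4,0,0,50,0],[-0.4,0,0,50,0],[-0.4,0,0,50,0],[-0.4,0,0,0,0],[-0.4,0,0,0,0]])

```text
time_s: 21.95
eef_pos: [603.4, -285.3, 172.1]
ee_rot: [0.002, 0.105, 0.994, -0.001]
force: [-0.0, 0.0, 0.6]
grip_width: 0.702
grip_force: 0.0
```

```bash
python3 - <<'E'
from h import *
st();nuts("w8");to((605.8,-285.5,36),1.356)
E
```

```text
t 21.95 pos [ 603.4 -285.3  172.1] yawy 1.3596 F [-0.   0.   0.6] gw 0.702 gf 0.0 tilt [ 0.003 -0.002 -1.   ] q [-0.62  0.69  1.12  0.    1.32 -1.98]
[324. 227.] [302, 205, 44, 45, 1598] -> [ 605.5 -285. ]
shift [ -1.7   0.6 136.5] turn 0.2065366274998056 q6 -1.9764188572107868
```

>>> apply_moves(commands=[[-0.4,-2,0,50,0],[-0.4,0,0,45,0],[-0.4,0,0,26,0],[-0.4,0,0,15,0],[-0.4,0,0,0,0],[0.6,0,0,0,0],[0.6,0,0,0,0],[0.6,0,0,0,0],[0.6,0,0,0,0],[0.6,0,0,-50,0],[0.6,0,0,-60,0],[0.6,0,0,-60,0],[0.6,0,0,-60,0],[0.6,0,0,-55,0],[0.6,0,0,0,0]])

```text
time_s: 23.88
eef_pos: [605.1, -285.5, 324.2]
ee_rot: [0.004, 0.105, 0.994, -0.002]
force: [0.5, -0.5, -0.1]
grip_width: 0.371
grip_force: 30.1
```

>>> apply_moves(commands=[[0.6,20,49.5,0,0],[0.6,20,49.5,0,0],[0.6,20,49.5,0,0],[0.6,20,49.5,0,0],[0.6,20,49.5,0,0],[0.6,20,49.5,0,0],[0.6,0,0,45,0],[0.6,0,0,40,0],[0.6,0,0,16,0],[0.6,0,0,0,0],[-0.04,0,0,0,0],[-0.04,0,0,0,0],[-0.04,0,0,0,0],[-0.04,0,0,-33,0],[-0.04,0,0,-40,0],[-0.04,0,0,-30,0]])

```text
time_s: 25.88
eef_pos: [549.6, 30.4, 322.5]
ee_rot: [0.001, 0.105, 0.994, -0.0]
force: [0.2, 0.5, -0.7]
grip_width: 0.519
grip_force: 0.0
```

```bash
python3 - <<'E'
from h import *
st();nuts("w9",160);to((521.3,-60.8,198-12+3),1.356)
cv2.imwrite("pics/c9.png",cv2.resize(cv2.imread("pics/w9.png")[130:340,30:480],None,fx=1.7,fy=1.7))
E
```

```text
t 25.88 pos [549.6  30.4 322.5] yawy 1.3596 F [ 0.2  0.5 -0.7] gw 0.519 gf 0.0 tilt [ 0.002 -0.    -1.   ] q [-0.16  0.33  1.29  0.    1.51 -1.52]
[635. 109.] [629, 100, 11, 19, 179] -> [516.2 264.6]
[329. 219.] [299, 169, 72, 96, 3916] -> [549.1  36.1]
[286. 250.] [276, 233, 27, 31, 345] -> [566.9  -2.6]
shift [ 10.3 -95.2 137.2] turn 0.20627886305843846 q6 -1.5173031035872335
```

View pics/c9.png

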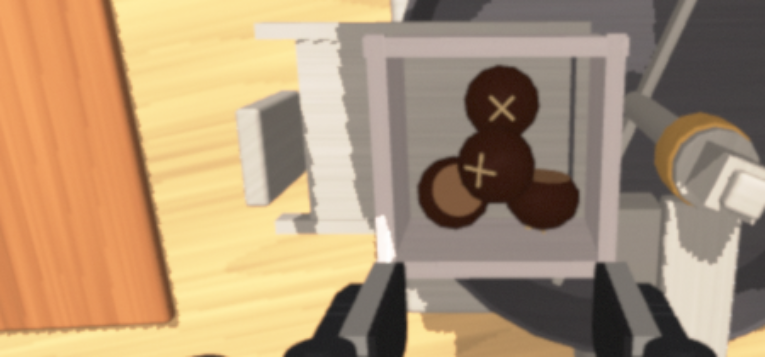

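All four nuts are in the hopper. Now I'll grip the gate tab.

>>> apply_moves(commands=[[-0.04,5,-47.5,0,0],[-0.04,5,-47.5,0,0],[-0.04,0,0,40,0],[-0.04,0,0,40,0],[-0.04,0,0,30,0],[-0.04,0,0,0,0],[-0.04,0,0,27,0],[-0.04,0,0,0,0],[-0.04,0,0,0,0]], newtons=70)

```text
time_s: 27.05
eef_pos: [520.5, -60.7, 185.2]
ee_rot: [0.001, 0.105, 0.994, -0.0]
force: [-0.7, 0.4, 1.2]
grip_width: 0.518
grip_force: 0.0
```

>>> apply_moves(commands=[[1,0,0,0,0],[1,0,0,0,0],[1,0,0,0,0],[1,0,0,0,0],[1,0,0,0,0],[1,0,0,0,0],[1,0,0,0,0]])

```text
time_s: 27.92
eef_pos: [519.7, -62.6, 184.5]
ee_rot: [0.0, 0.106, 0.994, -0.002]
force: [-5.3, -13.5, 5.5]
grip_width: 0.108
grip_force: 69.1
```

```bash
python3 - <<'E'
from h import *
st();to((521.3,-60.8,189),1.356)
E
```

```text
t 27.93 pos [519.7 -62.6 184.5] yawy 1.3594 F [ -5.3 -13.5   5.5] gw 0.108 gf 69.1 tilt [ 0.    -0.004 -1.   ] q [-0.34  0.37  1.6  -0.    1.17 -1.7 ]
shift [-1.2  2.1 -4.5] turn 0.1924461925465856 q6 -1.6997198180431417
```

>>> apply_moves(commands=[[1,0,-8,0,0],[1,0,-8,0,0],[1,0,-8,0,0],[1,0,-8,0,0],[1,0,-8,0,0],[1,0,-8,0,0],[1,0,-8,0,0],[1,0,-8,0,0],[1,0,-8,0,0],[1,0,-8,0,0],[1,0,0,0,0],[1,0,0,0,0]])

```text
time_s: 29.42
eef_pos: [503.6, -138.7, 184.5]
ee_rot: [0.001, 0.105, 0.994, -0.0]
force: [0.9, 2.4, 6.1]
grip_width: 0.107
grip_force: 69.9
```

```bash
python3 - <<'E'
from h import *
st();s=sense();print(np.hypot(*(s["eef_pos"][:2]-[519.7,-62.6])))
snap("wrist","w10");snap("side","s10");snap("scene","sc10")
w=cv2.imread("pics/w10.png");
a=cv2.resize(cv2.imread("pics/s10.png")[160:320,190:370],(400,356));b=cv2.resize(cv2.imread("pics/sc10.png")[170:330,270:450],(400,356))
cv2.imwrite("pics/c10.png",np.vstack([np.hstack([a,b]),cv2.resize(w[230:480],(800,240))[:240]]))
E
```

```text
t 29.43 pos [ 503.6 -138.7  184.5] yawy 1.3598 F [0.9 2.4 6.1] gw 0.107 gf 69.9 tilt [ 0.002 -0.    -1.   ] q [-0.49  0.37  1.61  0.    1.16 -1.85]
77.74272678679345
```

View pics/c10.png

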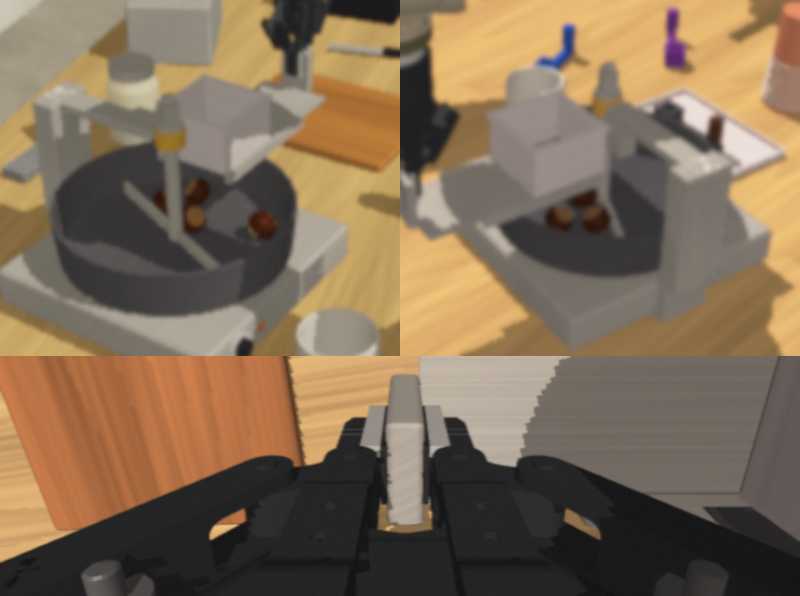

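All four nuts have dropped into the pan: three by the shaft, one at (262,225). I'll pull the last 2.5 mm and then push the gate shut.

>>> apply_moves(commands=[[1,0,-2.5,0,0],[1,0,-1,0,0],[1,0,0,0,0],[1,0,0,0,0],[1,0,0,0,0],[1,0,0,0,0]])

```text
time_s: 30.32
eef_pos: [503.0, -141.3, 184.5]
ee_rot: [0.001, 0.105, 0.994, 0.001]
force: [2.3, 5.9, 6.4]
grip_width: 0.107
grip_force: 70.0
```

```bash
python3 - <<'E'
from h import *
st();s=sense();print(np.hypot(*(s["eef_pos"][:2]-[519.7,-62.6])))
E
```

```text
t 30.32 pos [ 503.  -141.3  184.5] yawy 1.3601 F [2.3 5.9 6.4] gw 0.107 gf 70.0 tilt [ 0.003  0.001 -1.   ] q [-0.5   0.37  1.61  0.    1.16 -1.86]
80.48209302883534
```

>>> apply_moves(commands=[[1,0,8,0,0],[1,0,8,0,0],[1,0,8,0,0],[1,0,8,0,0],[1,0,8,0,0],[1,0,8,0,0],[1,0,8,0,0],[1,0,8,0,0],[1,0,8,0,0],[1,0,6,0,0],[1,0,4,0,0],[1,0,1.5,0,0],[1,0,0,0,0],[1,0,0,0,0]])

```text
time_s: 32.08
eef_pos: [519.7, -62.6, 184.5]
ee_rot: [0.0, 0.105, 0.994, -0.002]
force: [-5.2, -12.3, 5.9]
grip_width: 0.108
grip_force: 70.4
```

```bash
python3 - <<'E'
from h import *
st();s=sense();print(s["eef_pos"]-[519.7,-62.6,184.5])
E
```

```text
t 32.08 pos [519.7 -62.6 184.5] yawy 1.3594 F [ -5.2 -12.3   5.9] gw 0.108 gf 70.4 tilt [ 0.    -0.004 -1.   ] q [-0.34  0.37  1.6  -0.    1.17 -1.7 ]
[-0.03226199 -0.01434816  0.01690704]
```

>>> apply_moves(commands=[[1,0,1.5,0,0],[1,0,0,0,0],[1,0,0,0,0],[1,0,-2,0,0],[-0.04,0,0,0,0],[-0.04,0,0,0,0],[-0.04,0,0,0,0],[-0.04,0,0,-30,0],[-0.04,0,0,-40,0],[-0.04,0,0,-40,0],[-0.04,0,0,-35,0]])

```text
time_s: 33.45
eef_pos: [519.6, -60.7, 330.0]
ee_rot: [0.0, 0.105, 0.994, -0.0]
force: [0.2, -0.3, -0.7]
grip_width: 0.515
grip_force: 0.0
```

>>> apply_moves(commands=[[-0.2,14.6,47,0,0],[-0.2,14.6,47,0,0],[-0.2,14.6,47,0,0],[-0.2,14.6,47,0,0],[-0.2,14.6,47,0,0],[-0.2,14.6,47,0,0],[-0.2,14.6,47,0,0],[-0.2,14.6,47,0,0],[-0.2,14.6,47,0,0],[-0.2,0,0,50,-4.6],[-0.2,0,0,50,0],[-0.2,0,0,0,0],[-0.2,0,0,0,0]])

```text
time_s: 35.08
eef_pos: [480.6, 380.6, 230.9]
ee_rot: [0.001, 0.065, 0.998, 0.001]
force: [0.8, 0.4, 0.5]
grip_width: 0.604
grip_force: 0.0
```

```bash
python3 - <<'E'
from h import *
st();snap("wrist","w11")
E
```

```text
t 35.08 pos [480.6 380.6 230.9] yawy 1.4398 F [0.8 0.4 0.5] gw 0.604 gf 0.0 tilt [ 0.003  0.002 -1.   ] q [ 0.48  0.52  1.25  0.    1.37 -0.96]
```

View pics/w11.png

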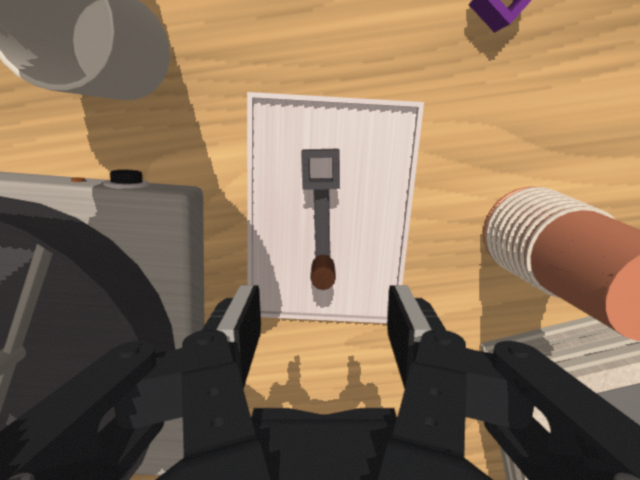

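The crank is in view: hub centre (321,169), arm running down at u≈322, knob at (323,272).

```bash
python3 - <<'E'
from h import *
C=load("w11");A=load("w1")
q=np.array([plane(C,p,33) for p in[(302,150),(339,150),(340,188),(303,189)]]);print(q.round(1),q.mean(0))
im=cv2.imread("pics/w11.png");g=im.astype(int).sum(2)
hub=q.mean(0)
for v in(205,220,235,245):
    row=g[v,290:350];d=np.where(row<250)[0];print(v,d.min()+290,d.max()+290,plane(C,((d.min()+d.max())/2+290,v),19).round(1))
print("hub tri",tri([A,C],[(418,209),(321,169)]))
m=[plane(C,(322,v),57) for v in(265,)];print("knobtop",m)
E
```

```text
[[427.7 371.1]
 [431.7 401.2]
 [462.9 398.3]
 [459.7 367.2]] [445.51978747 384.46844828]
205 315 328 [478.2 380.5]
220 315 328 [491.8 378.7]
235 316 328 [505.8 377.3]
245 316 328 [515.3 376. ]
hub tri [444.26849114 385.16858944  19.05571046]
knobtop [array([520.68966305, 375.38877821])]
```

>>> apply_moves(commands=[[-0.2,-4.6,0,50,-0.8],[-0.2,0,0,50,0],[-0.2,0,0,50,0],[-0.2,0,0,30,0],[-0.2,0,0,10,0],[-0.2,0,0,0,0],[-0.2,0,0,11,0],[-0.2,0,0,0,0],[-0.2,0,0,0,0]], newtons=90)

```text
time_s: 36.25
eef_pos: [484.6, 379.7, 27.9]
ee_rot: [0.0, 0.058, 0.998, 0.0]
force: [0.5, -0.3, -0.1]
grip_width: 0.605
grip_force: 0.0
```

```bash
python3 - <<'E'
from h import *
st();to((485.2,379.8,29.5),1.454)
E
```

```text
t 36.25 pos [484.6 379.7  27.9] yawy 1.4539 F [ 0.5 -0.3 -0.1] gw 0.605 gf 0.0 tilt [ 0.001  0.    -1.   ] q [ 0.47  0.76  1.43 -0.    0.96 -0.98]
shift [-0.5  0.1 -1.6] turn -0.008329150040461223 q6 -0.9792634959758623
```

>>> apply_moves(commands=[[1,0,0,0,0],[1,0,0,0,0],[1,0,0,0,0],[1,0,0,0,0],[1,0,0,0,0],[1,0,0,0,0]])

```text
time_s: 37.0
eef_pos: [484.6, 379.8, 28.0]
ee_rot: [0.0, 0.058, 0.998, 0.0]
force: [-2.0, -1.1, 5.6]
grip_width: 0.13
grip_force: 88.9
```

>>> apply_moves(commands=[[1,0,0,-10,0],[1,0,0,-40,0],[1,0,0,-50,0],[1,0,0,-50,0],[1,0,0,-50,0],[1,0,0,-50,0],[1,0,0,-50,0],[1,0,0,0,0],[1,0,0,0,0]])

```text
time_s: 38.12
eef_pos: [484.1, 379.4, 326.2]
ee_rot: [-0.001, 0.059, 0.998, -0.001]
force: [0.5, -0.5, -2.7]
grip_width: 0.131
grip_force: 88.3
```

```bash
python3 - <<'E'
from h import *
st();snap("wrist","w12")
im=cv2.imread("pics/w12.png");cv2.imwrite("pics/c12.png",cv2.resize(im[100:400,170:470],None,fx=2,fy=2))
E
```

```text
t 38.12 pos [484.1 379.4 326.2] yawy 1.4537 F [ 0.5 -0.5 -2.7] gw 0.131 gf 88.3 tilt [-0.002 -0.001 -1.   ] q [ 0.47  0.49  1.06 -0.    1.6  -0.98]
```

View pics/c12.png

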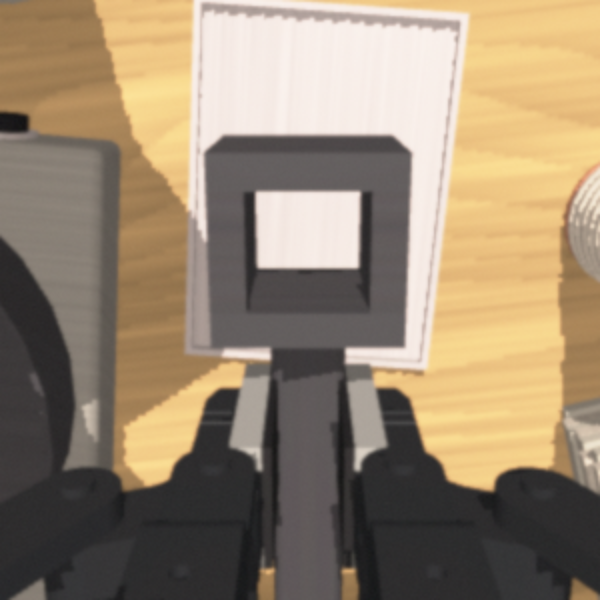

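```bash
python3 - <<'E'
from h import *
C=load("w12")
s=sense();r=rot()
for z in(331.2,333):
  for Q in([(205,153),(412,153),(405,347),(211,347)],[(244,191),(373,191),(370,312),(247,312)]):
    q=np.array([plane(C,(170+x/2,100+y/2),z) for x,y in Q]);d=[np.hypot(*(q[i]-q[i-1])).round(1) for i in range(4)]
    L=np.array([r.T@(np.append(p,z)-s["eef_pos"]) for p in q]);print(z,d,L.round(1).tolist(),L.mean(0).round(2))
# target: hub at axis with crank x angle -34.1deg, tool x = -crank x
a=np.radians(-34.1);o=np.array([558.35,110.7])
to((*(o+40.3*np.array([np.cos(a),np.sin(a)])),326),a+np.pi/2)
E
```

```text
331.2 [np.float64(31.7), np.float64(31.7), np.float64(31.7), np.float64(31.9)] [[54.7, -14.6, -5.3], [54.7, 17.1, -5.3], [23.0, 17.1, -5.4], [23.0, -14.7, -5.4]] [38.82  1.22 -5.36]
331.2 [np.float64(19.8), np.float64(20.0), np.float64(19.8), np.float64(19.9)] [[48.8, -8.7, -5.3], [48.8, 11.3, -5.3], [29.0, 11.2, -5.4], [29.0, -8.7, -5.4]] [38.92  1.26 -5.36]
333 [np.float64(31.2), np.float64(31.2), np.float64(31.2), np.float64(31.4)] [[54.9, -14.3, -7.1], [54.9, 16.8, -7.1], [23.7, 16.9, -7.2], [23.7, -14.5, -7.2]] [39.29  1.22 -7.16]
333 [np.float64(19.5), np.float64(19.7), np.float64(19.5), np.float64(19.6)] [[49.1, -8.6, -7.1], [49.1, 11.1, -7.1], [29.7, 11.1, -7.2], [29.6, -8.5, -7.2]] [39.39  1.26 -7.16]
shift [-1.409e+02 -2.767e+02 -1.000e-01] turn 27.394197197519805 q6 -0.9792373731846961
```

>>> apply_moves(commands=[[1,-23.4,-46.3,0,0],[1,-23.4,-46.3,0,0],[1,-23.4,-46.3,0,0],[1,-23.4,-46.3,0,0],[1,-23.4,-46.3,0,0],[1,-23.4,-46.1,0,0],[1,0,0,0,9.1],[1,0,0,0,9.1],[1,0,0,0,9.2],[1,0,0,20,0],[1,0,0,0,0],[1,0,0,0,0],[1,0,0,0,0]])

```text
time_s: 39.8
eef_pos: [591.6, 87.5, 308.0]
ee_rot: [0.0, 0.293, 0.956, 0.0]
force: [-0.5, -0.6, -1.3]
grip_width: 0.131
grip_force: 88.5
```

```bash
python3 - <<'E'
from h import *
st();snap("wrist","w13")
im=cv2.imread("pics/w13.png");cv2.imwrite("pics/c13.png",cv2.resize(im[130:330,220:430],None,fx=3,fy=3,interpolation=2))
E
```

```text
t 39.8 pos [591.6  87.5 308. ] yawy 0.9757 F [-0.5 -0.6 -1.3] gw 0.131 gf 88.5 tilt [ 0.001 -0.    -1.   ] q [-0.05  0.45  1.16 -0.    1.53 -1.02]
```

View pics/c13.png

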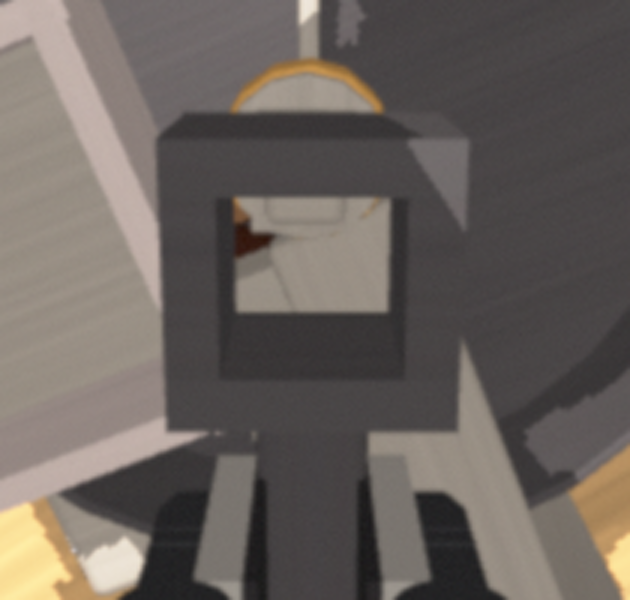

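The crop shows the hub hole corners (218,197)–(405,379). The square's tip is seen through the hole, with edges at u=267 and 345 and its near edge at v≈221, and it looks parallel to the hole.

```bash
python3 - <<'E'
from h import *
C=load("w13");s=sense();r=rot();px=lambda x,y:(220+x/3,130+y/3)
T=lambda x,y,z:r.T@(np.append(plane(C,px(x,y),z),z)-s["eef_pos"])
H=np.array([T(x,y,313) for x,y in[(218,197),(408,197),(405,379),(220,379)]]);print("hole",H.round(1).tolist(),H.mean(0))
B=np.array([T(x,y,285) for x,y in[(235,313),(390,313)]]);print("hole bottom near edge",B.round(1).tolist())
t=np.array([T(x,y,250) for x,y in[(267,210),(345,210),(306,222)]]);print("tip L,R,near",t.round(1).tolist())
print("18sq near",T(306,236,242))
im=cv2.imread("pics/w13.png");g=cv2.cvtColor(im,cv2.COLOR_BGR2GRAY)
print(g[196:216,[316,322,328]].T)
print(g[200,298:352])
E
```

```text
hole [[49.3, -8.6, -5.1], [49.3, 11.0, -5.1], [29.5, 11.1, -5.1], [29.5, -8.8, -5.1]] [39.38261014  1.16087638 -5.07521312]
hole bottom near edge [[29.0, -9.0, 22.9], [29.0, 11.4, 22.9]]
tip L,R,near [[36.3, -6.1, 57.9], [36.3, 6.4, 57.9], [34.4, 0.2, 57.9]]
18sq near [30.42696431  0.13204942 65.93007003]
[[136 147 148 145 145 145 141 133 131 140 145 142 129 123 131 139 144 144
  147 147]
 [135 147 147 145 145 146 141 134 130 139 142 145 143 137 143 146 147 147
  147 146]
 [136 148 147 147 146 146 142 134 131 140 144 143 142 144 144 146 146 147
  146 146]]
[ 84  94 102 117 134 144 148 148 146 142 131 133 138 143 147 147 145 145
 145 146 146 146 145 146 145 146 146 146 146 146 146 146 146 144 140 132
 128 134 143 146 145 147 145 143 141 135 136 140 143 144 143 123  81  52]
```

>>> apply_moves(commands=[[1,1.7,-1,0,0],[1,0,0,15,0],[1,0,0,15,0],[1,0,0,8,0],[1,0,0,3,0],[1,0,0,0,0],[1,0,0,0,0]])

```text
time_s: 40.72
eef_pos: [589.7, 87.7, 266.9]
ee_rot: [0.0, 0.293, 0.956, 0.0]
force: [-0.1, 0.3, -1.7]
grip_width: 0.137
grip_force: 88.5
```

```bash
python3 - <<'E'
from h import *
st();print(sense()["wrist_torque"])
E
```

```text
t 40.73 pos [589.7  87.7 266.9] yawy 0.9756 F [-0.1  0.3 -1.7] gw 0.137 gf 88.5 tilt [ 0.001 -0.    -1.   ] q [-0.05  0.46  1.25  0.    1.43 -1.02]
[-0.00606529 -0.02896447  0.00739823]
```

>>> apply_moves(commands=[[1,0,0,2,0],[1,0,0,2,0],[1,0,0,2,0],[1,0,0,0,0],[1,0,0,0,0]])

```text
time_s: 41.35
eef_pos: [589.5, 87.7, 260.5]
ee_rot: [0.0, 0.293, 0.956, 0.0]
force: [0.4, 0.6, -1.1]
grip_width: 0.133
grip_force: 88.5
```

```bash
python3 - <<'E'
from h import *
st();r=rot();s=sense();print("tool F",r.T@s["force"],"M",r.T@s["wrist_torque"])
E
```

```text
t 41.35 pos [589.5  87.7 260.5] yawy 0.9756 F [ 0.4  0.6 -1.1] gw 0.133 gf 88.5 tilt [ 0.  0. -1.] q [-0.05  0.47  1.26  0.    1.42 -1.02]
tool F [-0.05618812  0.70240753  1.09246126] M [-0.03274889 -0.0335744  -0.00096742]
```

>>> apply_moves(commands=[[1,0,0,4,0],[1,0,0,4,0],[1,0,0,4,0],[1,0,0,4,0],[1,0,0,2,0],[1,0,0,0,0],[1,0,0,0,0]])

```text
time_s: 42.22
eef_pos: [589.6, 87.6, 242.6]
ee_rot: [0.0, 0.293, 0.956, 0.0]
force: [0.9, -0.6, -1.9]
grip_width: 0.132
grip_force: 88.5
```

```bash
python3 - <<'E'
from h import *
st();r=rot();s=sense();print("tool F",r.T@s["force"],"M",r.T@s["wrist_torque"])
c,im=snap("wrist","w14");print(im[200:300:10,318:330].mean((1,2)))
E
```

```text
t 42.23 pos [589.6  87.6 242.6] yawy 0.9756 F [ 0.9 -0.6 -1.9] gw 0.132 gf 88.5 tilt [ 0. -0. -1.] q [-0.05  0.48  1.29 -0.    1.38 -1.02]
tool F [-1.08676366  0.02613216  1.93769221] M [-0.03500319  0.0147145  -0.05457041]
[144.33333333 123.58333333 151.27777778 149.69444444 146.91666667
 131.72222222  72.27777778  71.72222222  69.72222222  69.94444444]
```

>>> apply_moves(commands=[[1,0,0,1.2,0],[1,0,0,0,0],[0,0,0,0,0],[0,0,0,0,0],[0,0,0,0,0],[0,0,0,-20,0],[0,0,0,-25,0],[0,0,0,-25,0],[0,0,0,0,0],[0,-24.4,0,0,0],[0,-24.4,0,0,0],[0,0,0,0,0],[0,0,0,0,0]], newtons=50)

```text
time_s: 43.9
eef_pos: [629.5, 60.6, 310.5]
ee_rot: [-0.001, 0.293, 0.956, -0.0]
force: [-0.7, -0.3, -0.0]
grip_width: 0.502
grip_force: 0.0
```

```bash
python3 - <<'E'
from h import *
st();c,im=snap("wrist","w15");to((630,60.3,258),.976)
i=im.astype(int);m=((i[...,2]-i[...,0]>18)&(i.max(2)<130)).astype(np.uint8);m[:,:150]=0
m=cv2.morphologyEx(m,cv2.MORPH_OPEN,np.ones((5,5)))
n,l,s,cc=cv2.connectedComponentsWithStats(m)
r=rot();e=sense()["eef_pos"]
for k in range(1,n):
    if s[k,4]>300:
        p=np.append(plane(c,cc[k],270),270);print(cc[k].round(),s[k].tolist(),p.round(1),(r.T@(p-e)).round(1))
print(proj(c,(630,60.3,270)),im[225:300:8,324].tolist())
E
```

```text
t 43.9 pos [629.5  60.6 310.5] yawy 0.9757 F [-0.7 -0.3 -0. ] gw 0.502 gf 0.0 tilt [-0.001  0.    -1.   ] q [-0.09  0.54  1.02  0.    1.58 -1.06]
shift [-0.8 -0.1 52.9] turn 0.005788294914323284 q6 -1.0647859826478465
[256.  29.] [238, 5, 31, 41, 673] [527.4  99.3 270. ] [106.  -25.3  41. ]
[295. 135.] [281, 121, 29, 27, 472] [568.  89. 270.] [ 66.6 -11.1  40.9]
[323. 274.] [301, 242, 44, 64, 2281] [625.4  64.  270. ] [ 5.1  0.4 40.9]
[321.56715025 286.26342921] [[68, 69, 73], [68, 67, 72], [60, 61, 69], [30, 39, 63], [29, 39, 61], [29, 41, 63], [35, 48, 76], [32, 45, 72], [33, 46, 75], [36, 47, 75]]
```

>>> apply_moves(commands=[[0,-0.5,0,25,0],[0,0,0,20,0],[0,0,0,8,0],[0,0,0,0,0],[1,0,0,0,0],[1,0,0,0,0],[1,0,0,0,0],[1,0,0,0,0],[1,0,0,0,0]])

```text
time_s: 45.08
eef_pos: [630.6, 59.9, 258.8]
ee_rot: [0.001, 0.293, 0.956, 0.0]
force: [1.5, -0.3, 5.1]
grip_width: 0.241
grip_force: 49.1
```

```bash
python3 - <<'E'
from h import *
st()
E
```

```text
t 45.08 pos [630.6  59.9 258.8] yawy 0.9755 F [ 1.5 -0.3  5.1] gw 0.241 gf 49.1 tilt [ 0.001 -0.    -1.   ] q [-0.09  0.56  1.12 -0.    1.46 -1.07]
```

Knob gripped at about 20.5 mm. I'll wind the first 90° and check the forces.

>>> apply_moves(commands=[[1,1.34,-15.28,0,0],[1,3.97,-14.82,0,0],[1,6.48,-13.9,0,0],[1,8.8,-12.57,0,0],[1,10.85,-10.85,0,0],[1,12.57,-8.8,0,0],[1,13.9,-6.48,0,0],[1,14.82,-3.97,0,0],[1,15.28,-1.34,0,0]])

```text
time_s: 46.2
eef_pos: [508.9, 34.7, 260.6]
ee_rot: [0.003, 0.294, 0.956, -0.001]
force: [-1.5, -10.9, 17.0]
grip_width: 0.237
grip_force: 58.3
```

```bash
python3 - <<'E'
from h import *
st();d=sense()["eef_pos"][:2]-[557.1,109.6];print(np.hypot(*d),np.degrees(np.arctan2(d[1],d[0])))
E
```

```text
t 46.2 pos [508.9  34.7 260.6] yawy 0.9741 F [ -1.5 -10.9  17. ] gw 0.237 gf 58.3 tilt [ 0.006 -0.004 -1.   ] q [-0.16  0.27  1.53 -0.    1.33 -1.13]
89.07261179308243 -122.7954989490054
```

>>> apply_moves(commands=[[1,0,-1,-1.5,0],[1,0,0,0,0],[1,0,0,0,0]])

```text
time_s: 46.58
eef_pos: [508.5, 35.0, 261.6]
ee_rot: [0.002, 0.294, 0.956, -0.0]
force: [-1.7, -5.1, 11.9]
grip_width: 0.235
grip_force: 55.9
```

```bash
python3 - <<'E'
from h import *
st();r=rot();s=sense();print("tool F",r.T@s["force"],"M",r.T@s["wrist_torque"])
E
```

```text
t 46.58 pos [508.5  35.  261.6] yawy 0.9749 F [-1.7 -5.1 11.9] gw 0.235 gf 55.9 tilt [ 0.005 -0.001 -1.   ] q [-0.16  0.27  1.53 -0.    1.33 -1.14]
tool F [ -1.54617554  -5.1462191  -11.8578818 ] M [-0.04849399 -0.44895358  0.04479273]
```

>>> apply_moves(commands=[[1,15.28,1.34,-1,0],[1,14.82,3.97,0,0],[1,13.9,6.48,0,0],[1,12.57,8.8,0,0],[1,10.85,10.85,0,0],[1,8.8,12.57,0,0],[1,6.48,13.9,0,0],[1,3.97,14.82,0,0],[1,1.34,15.28,0,0],[1,0,0,0,0]])

```text
time_s: 47.82
eef_pos: [482.1, 160.3, 261.4]
ee_rot: [-0.003, 0.292, 0.956, 0.001]
force: [-16.0, 10.0, 14.4]
grip_width: 0.244
grip_force: 53.1
```

```bash
python3 - <<'E'
from h import *
st();r=rot();s=sense();print("tool F",r.T@s["force"],"M",r.T@s["wrist_torque"])
d=sense()["eef_pos"][:2]-[557.1,109.6];print(np.hypot(*d),np.degrees(np.arctan2(d[1],d[0])))
snap("side","s15");snap("wrist","w16")
E
```

```text
t 47.83 pos [482.1 160.3 261.4] yawy 0.9779 F [-16.   10.   14.4] gw 0.244 gf 53.1 tilt [-0.005  0.003 -1.   ] q [ 0.09  0.27  1.53  0.    1.34 -0.89]
tool F [ 18.94198821  -0.62806688 -14.25133081] M [0.0788904  2.51540332 0.04858762]
90.57028435532916 145.93886419012716
```

>>> apply_moves(commands=[[1,2,0,-1,0],[1,0,0,0,0],[1,0,0,0,0]])

```text
time_s: 48.3
eef_pos: [481.5, 159.8, 262.1]
ee_rot: [-0.001, 0.293, 0.956, 0.0]
force: [-6.5, 4.1, 7.5]
grip_width: 0.238
grip_force: 52.4
```

```bash
python3 - <<'E'
from h import *
st();r=rot();s=sense();print("tool F",r.T@s["force"],"M",r.T@s["wrist_torque"])
im=cv2.imread("pics/w16.png");g=im.astype(int).sum(2)
# crank tilt check: side view knob & hub dark blob
c=load("s15");im=cv2.imread("pics/s15.png").astype(int)
for n,p in(("hub",(557.1,109.6,246)),("knob",(482,160,270))):
    u,v=proj(c,p).round().astype(int);print(n,u,v);print(im[v-14:v+15:2,u-14:u+15:4].mean(2).astype(int))
E
```

```text
t 48.3 pos [481.5 159.8 262.1] yawy 0.9763 F [-6.5  4.1  7.5] gw 0.238 gf 52.4 tilt [-0.002  0.001 -1.   ] q [ 0.09  0.27  1.53  0.    1.34 -0.89]
tool F [ 7.73307906 -0.2325294  -7.51503661] M [0.14254778 0.91646536 0.03592576]
hub 264 204
[[170 169  65  93  97 137  39  38]
 [163 165  67  62  88 152  44  35]
 [154 160  98  50  60 149  48  35]
 [161 177 173  46  52 149  51  33]
 [190 200 198  55  52 136  78  34]
 [200 200 191  91  51  81 105  36]
 [191 191 147  92  46  54  85  37]
 [181 184  61 105  52  52  44  35]
 [179 182  57  80  66  51  51  39]
 [159 152  60  57  58  47  52  41]
 [111 111  56  55  58  54  52  37]
 [109 110  58  56  60  56  53  38]
 [109 109  77  57  61  56  52  37]
 [113 110 105  59  61  56  54  40]
 [118 115 111  86  91  57  53  42]]
knob 285 210
[[156  35  35  51 105  34  36  37]
 [158  43  34  51  96  36  35  38]
 [133  52  35  53 104  36  36  36]
 [ 79  47  36  54 122  35  36  75]
 [ 54  37  38  69 125  36  37 131]
 [ 51  51  43  75 102  35  45 141]
 [ 50  51  44  74 102  35  77 141]
 [ 50  50  45  81  74  32  82 135]
 [ 55  46  38 142  50  34  90 133]
 [ 55  47  41 151  65  33  90 133]
 [ 58  46  46 151  57  36  91 133]
 [ 58  46  52 151  53  35 103 132]
 [ 61  53  50 150  52  35 124 132]
 [ 86  55  50 151  46  84 125 133]
 [ 95  78  64 145  44 119 133 133]]
```

>>> apply_moves(commands=[[1,-1.36,15.55,-0.5,0],[1,-4.04,15.09,0,0],[1,-6.6,14.15,0,0],[1,-8.96,12.8,0,0],[1,-11.05,11.05,0,0],[1,-12.8,8.96,0,0],[1,-14.15,6.6,0,0],[1,-15.09,4.04,0,0],[1,-15.55,1.36,0,0],[1,0,0,0,0]])

```text
time_s: 49.55
eef_pos: [607.3, 182.2, 263.4]
ee_rot: [0.001, 0.294, 0.956, -0.0]
force: [-1.0, -0.6, 11.9]
grip_width: 0.237
grip_force: 53.1
```

```bash
cat >> h.py <<'E'
def chk():
    st();r=rot();s=sense();print("tool F",(r.T@s["force"]).round(1),"M",(r.T@s["wrist_torque"]).round(2));d=s["eef_pos"][:2]-[556.3,109.8];print(np.hypot(*d),np.degrees(np.arctan2(d[1],d[0])))
E
python3 -c "from h import *;chk()"
```

```text
t 49.55 pos [607.3 182.2 263.4] yawy 0.9749 F [-1.  -0.6 11.9] gw 0.237 gf 53.1 tilt [ 0.001 -0.001 -1.   ] q [ 0.11  0.56  1.11 -0.    1.47 -0.87]
tool F [  0.5  -1.1 -11.9] M [1.16 0.17 0.06]
88.55647534562245 54.80747113796339
```

>>> apply_moves(commands=[[1,-15.55,-1.36,0,0],[1,-15.09,-4.04,0,0],[1,-14.15,-6.6,0,0],[1,-12.8,-8.96,0,0],[1,-11.05,-11.05,0,0],[1,-8.96,-12.8,0,0],[1,-6.6,-14.15,0,0],[1,-4.04,-15.09,0,0],[1,-1.36,-15.55,0,0],[1,0,0,0,0]])

```text
time_s: 50.8
eef_pos: [629.1, 59.4, 262.5]
ee_rot: [-0.002, 0.293, 0.956, 0.001]
force: [-7.0, 5.0, 5.6]
grip_width: 0.24
grip_force: 51.8
```

```bash
python3 -c "from h import *;chk()"
```

```text
t 50.8 pos [629.1  59.4 262.5] yawy 0.9759 F [-7.   5.   5.6] gw 0.24 gf 51.8 tilt [-0.004  0.003 -1.   ] q [-0.09  0.55  1.12  0.    1.47 -1.07]
tool F [ 8.6  0.2 -5.6] M [0.04 1.74 0.03]
88.59495899377914 -34.69822204485378
```

>>> apply_moves(commands=[[1,1.36,-15.55,0,0],[1,4.04,-15.09,0,0],[1,6.6,-14.15,0,0],[1,8.96,-12.8,0,0],[1,11.05,-11.05,0,0],[1,12.8,-8.96,0,0],[1,14.15,-6.6,0,0],[1,15.09,-4.04,0,0],[1,15.55,-1.36,0,0],[1,15.55,1.36,0,0],[1,15.09,4.04,0,0],[1,14.15,6.6,0,0],[1,12.8,8.96,0,0],[1,11.05,11.05,0,0],[1,8.96,12.8,0,0],[1,6.6,14.15,0,0],[1,4.04,15.09,0,0],[1,1.36,15.55,0,0],[1,0,0,0,0]])

```text
time_s: 53.18
eef_pos: [482.2, 160.1, 262.8]
ee_rot: [-0.0, 0.293, 0.956, 0.0]
force: [-5.0, 3.0, 7.0]
grip_width: 0.236
grip_force: 52.8
```

```bash
python3 -c "from h import *;chk()"
```

```text
t 53.17 pos [482.2 160.1 262.8] yawy 0.977 F [-5.  3.  7.] gw 0.236 gf 52.8 tilt [-0.     0.001 -1.   ] q [ 0.09  0.27  1.53  0.    1.34 -0.89]
tool F [ 5.8 -0.3 -7. ] M [-0.06  0.46 -0.02]
89.53987873220204 145.8171460717951
```

>>> apply_moves(commands=[[1,-1.36,15.55,0,0],[1,-4.04,15.09,0,0],[1,-6.6,14.15,0,0],[1,-8.96,12.8,0,0],[1,-11.05,11.05,0,0],[1,-12.8,8.96,0,0],[1,-14.15,6.6,0,0],[1,-15.09,4.04,0,0],[1,-15.55,1.36,0,0],[1,-15.55,-1.36,0,0],[1,-15.09,-4.04,0,0],[1,-14.15,-6.6,0,0],[1,-12.8,-8.96,0,0],[1,-11.05,-11.05,0,0],[1,-8.96,-12.8,0,0],[1,-6.6,-14.15,0,0],[1,-4.04,-15.09,0,0],[1,-1.36,-15.55,0,0],[1,0,0,0,0]])

```text
time_s: 55.55
eef_pos: [629.1, 59.3, 262.1]
ee_rot: [-0.003, 0.293, 0.956, 0.001]
force: [-7.6, 6.0, 2.7]
grip_width: 0.239
grip_force: 52.8
```

```bash
python3 -c "from h import *;chk()"
```

```text
t 55.55 pos [629.1  59.3 262.1] yawy 0.9758 F [-7.6  6.   2.7] gw 0.239 gf 52.8 tilt [-0.005  0.003 -1.   ] q [-0.09  0.55  1.12  0.    1.47 -1.07]
tool F [ 9.6  0.7 -2.6] M [-0.04  1.64  0.  ]
88.58368827372058 -34.74676857667884
```

>>> apply_moves(commands=[[1,1.36,-15.55,0,0],[1,4.04,-15.09,0,0],[1,6.6,-14.15,0,0],[1,8.96,-12.8,0,0],[1,0,0,0,0],[1,0,0,0,0]])

```text
time_s: 56.3
eef_pos: [580.5, 24.7, 262.4]
ee_rot: [-0.001, 0.293, 0.956, 0.002]
force: [-1.7, 9.3, 4.5]
grip_width: 0.241
grip_force: 52.8
```

```bash
python3 -c "from h import *;chk()"
```

```text
t 56.3 pos [580.5  24.7 262.4] yawy 0.9766 F [-1.7  9.3  4.5] gw 0.241 gf 52.8 tilt [-0.001  0.004 -1.   ] q [-0.16  0.43  1.3   0.    1.41 -1.14]
tool F [ 6.6  6.8 -4.4] M [-1.26  1.39 -0.01]
88.48074833127873 -74.14874983189617
```

>>> apply_moves(commands=[[1,0.8,0.7,0,0],[1,0,0,0,0],[0,0,0,0,0],[0,0,0,0,0],[0,0,0,0,0],[0,0,0,-20,0],[0,0,0,-30,0],[0,0,0,0,10],[0,0,0,0,10],[0,0,0,0,10],[0,0,0,0,10],[0,0,0,0,0],[0,0,0,0,0]], newtons=90)

```text
time_s: 57.92
eef_pos: [580.9, 23.6, 312.2]
ee_rot: [-0.0, 0.601, 0.799, -0.0]
force: [-0.5, -0.4, -0.7]
grip_width: 0.5
grip_force: 0.0
```

```bash
python3 - <<'E'
from h import *
st();to((568.1,71.1,241.5),.2775)
c,im=snap("wrist","w17");g=cv2.cvtColor(im,cv2.COLOR_BGR2GRAY)
for p in((557.1,109.6,246),(568.1,71.1,232),(581,25,270)):print(proj(c,p).round())
u,v=proj(c,(568.1,71.1,232)).round().astype(int)
for dv in(-12,0,12):print(g[v+dv,u-30:u+31:2])
u,v=proj(c,(557.1,109.6,246)).round().astype(int)
print(g[v-40:v+41:5,u-40:u+41:5])
E
```

```text
t 57.92 pos [580.9  23.6 312.2] yawy 0.2807 F [-0.5 -0.4 -0.7] gw 0.5 gf 0.0 tilt [-0. -0. -1.] q [-0.16  0.41  1.21 -0.    1.52 -0.44]
shift [49.2  0.9 70.7] turn 0.18538085332022888 q6 -0.44157821663482605
[325.  85.]
[325. 169.]
[324. 282.]
[136 167 181 183 183 184 183 184 184 169  70  67  68  70  69  68  71  70
  68  69  69  66  66 133 150 149 150 148 149 150 149]
[148 146 146 148 148 149 146 146 146 135  71  67  68  69  67  68  70  70
  69  68  68  67  78 165 169 155 147 147 146 147 147]
[147 148 148 146 145 147 146 147 149 139  73  67  68  67  67  68  71  68
  69  68  67  67  72 146 176 182 182 182 183 184 184]
[[ 72  71  73  72  72  72  84 156  71  70  68  71  70  72  72  69  71]
 [ 71  70  74  74  74  75  75  74  74  73  74  75  74  73  74  78  72]
 [ 71  75  75  75  75  75  74  75  74  72  74  74  73  74  74  89  73]
 [ 70  72  73  75  74  74  74  75  73  73  75  75  73  74  73 103  72]
 [ 72  70  73  72  68  63  88 113 141 148 155 155  98  64 110 108  75]
 [ 72  70  73  72  79 157 147 148 150 155 157 140 130  69 110 110  74]
 [109 108  69  67  68 157 149 160 160 163 161 133 142  73 104 104  71]
 [113 110  72  72  70 157 142 158 160 233 232 159 147  96 108 108  73]
 [110 111  72  73  69 158 137 153 158 156 226 165 151  99 108 109 153]
 [110 110  73  72  69 158 130 153 217 227 225 180 156 101 109 109 157]
 [109 109  70  70  69 159 129 149 212 204 190 151 155 100 107 108 156]
 [110 110  72  72  69 158 155 124 138 147 152 152 154 102 109 108 154]
 [108 111  70  71  68 158 154 146 146 125 119 118  98 101 107 107 154]
 [110 111  75  71  72  75  72  74  90 111 111 111 110 109 109 110 154]
 [108 113  72  74  71  73  72  72 110 111 109 109 109 110 110 112 154]
 [110 106  76  72  71  72  72  81 109 107 109 109 110 110 109 112 150]
 [113 108 107 107 106 108  65  69  69  70  69  82 151 148 149 151 151]]
```

>>> apply_moves(commands=[[0,24.6,0.8,0,0],[0,24.6,0.8,0,0],[0,0,0,30,0],[0,0,0,25,0],[0,0,0,10,0],[0,0,0,5,0],[0,0,0,0,0],[0,0,0,0,0]])

```text
time_s: 58.98
eef_pos: [569.2, 71.3, 243.0]
ee_rot: [0.001, 0.602, 0.798, 0.0]
force: [-0.5, 0.1, 0.1]
grip_width: 0.495
grip_force: 0.0
```

```bash
python3 -c "from h import *;chk()"
```

```text
t 58.98 pos [569.2  71.3 243. ] yawy 0.2776 F [-0.5  0.1  0.1] gw 0.495 gf 0.0 tilt [ 0.001 -0.    -1.   ] q [-0.08  0.43  1.36  0.    1.35 -0.36]
tool F [ 0.3 -0.4 -0.1] M [ 0.03 -0.02 -0.04]
40.57611054965097 -71.48276365919673
```

>>> apply_moves(commands=[[1,0,0,0,0],[1,0,0,0,0],[1,0,0,0,0],[1,0,0,0,0],[1,0,0,0,0],[1,0,0,0,0],[1,0,0,0,0]])

```text
time_s: 59.85
eef_pos: [569.0, 71.4, 242.7]
ee_rot: [0.0, 0.603, 0.798, 0.0]
force: [-0.5, -0.1, 4.8]
grip_width: 0.13
grip_force: 89.2
```

```bash
python3 -c "from h import *;chk()"
```

```text
t 59.85 pos [569.   71.4 242.7] yawy 0.2775 F [-0.5 -0.1  4.8] gw 0.13 gf 89.2 tilt [ 0.001 -0.    -1.   ] q [-0.08  0.43  1.36 -0.    1.35 -0.36]
tool F [ 0.  -0.5 -4.8] M [ 0.1   0.11 -0.13]
40.46294400800565 -71.68337935915665
```

>>> apply_moves(commands=[[1,0,0,-5,0],[1,0,0,-8,0],[1,0,0,-10,0],[1,0,0,-12,0],[1,0,0,-25,0],[1,0,0,-25,0],[1,0,0,0,0],[1,0,0,0,0]])

```text
time_s: 60.85
eef_pos: [568.6, 71.5, 326.3]
ee_rot: [-0.001, 0.603, 0.798, -0.0]
force: [-0.8, -0.8, -3.0]
grip_width: 0.133
grip_force: 88.5
```

```bash
python3 - <<'E'
from h import *
chk()
c,im=snap("wrist","w18");g=cv2.cvtColor(im,cv2.COLOR_BGR2GRAY)
s=sense();r=rot();p=s["eef_pos"]+r@np.array([39.2,1.2,-5.2]);u,v=proj(c,p).round().astype(int);print(u,v)
print(g[v,u-70:u+71:4]);print(g[v-80:v+81:5,u])
to((485.2,379.8,327),1.454)
E
```

```text
t 60.85 pos [568.6  71.5 326.3] yawy 0.2775 F [-0.8 -0.8 -3. ] gw 0.133 gf 88.5 tilt [-0.002  0.    -1.   ] q [-0.08  0.39  1.21  0.    1.55 -0.36]
tool F [-0.5 -1.   3. ] M [ 0.05 -0.02 -0.01]
40.26280187572023 -72.17881851620473
326 229
[151 147 145 150 146  71  69  69  70  68  55 185 187 186 179 148 142 142
 112 150 149 150 148 123  52  67  71  70  70  72 141 149 149 148 149 151]
[106 147 163 149  70  71 113 113 112 112 135 139  95  87 130 141 133  57
  58  58  59  57  72  72  71  73  70  72  70  71  72  71  71]
shift [319.4   4.3  -0.7] turn -67.40788955505897 q6 -0.35689305428387563
```

>>> apply_moves(commands=[[1,45.6,0.6,0,0],[1,45.6,0.6,0,0],[1,45.6,0.6,0,0],[1,45.6,0.6,0,0],[1,45.6,0.6,0,0],[1,45.6,0.6,0,0],[1,45.6,0.6,0,0],[1,0,0,0,-9.6],[1,0,0,0,-9.6],[1,0,0,0,-9.6],[1,0,0,0,-9.6],[1,0,0,0,-9.6],[1,0,0,0,-9.6],[1,0,0,0,-9.6],[1,0,0,0,0],[1,0,0,0,0]])

```text
time_s: 62.9
eef_pos: [485.4, 379.5, 326.7]
ee_rot: [-0.0, 0.062, 0.998, -0.0]
force: [0.3, -0.0, -1.7]
grip_width: 0.128
grip_force: 88.4
```

```bash
python3 - <<'E'
from h import *
st();to((485.2,379.8,28.5),1.454)
E
```

```text
t 62.9 pos [485.4 379.5 326.7] yawy 1.4472 F [ 0.3 -0.  -1.7] gw 0.128 gf 88.4 tilt [-0.001 -0.    -1.   ] q [ 0.47  0.49  1.05  0.    1.6  -0.97]
shift [1.000e-01 4.000e-01 2.982e+02] turn -0.3905553372575147 q6 -0.9735321854959444
```

>>> apply_moves(commands=[[1,0,0.4,50,-0.4],[1,0,0,50,0],[1,0,0,50,0],[1,0,0,50,0],[1,0,0,50,0],[1,0,0,30,0],[1,0,0,12,0],[1,0,0,3,0],[1,0,0,0,0],[1,0,0,0,0]])

```text
time_s: 64.15
eef_pos: [486.0, 380.2, 33.5]
ee_rot: [0.001, 0.057, 0.998, 0.001]
force: [-0.7, -0.1, -1.7]
grip_width: 0.131
grip_force: 88.4
```

```bash
python3 -c "from h import *;chk()"
```

```text
t 64.15 pos [486.  380.2  33.5] yawy 1.4571 F [-0.7 -0.1 -1.7] gw 0.131 gf 88.4 tilt [ 0.002  0.001 -1.   ] q [ 0.47  0.75  1.42  0.    0.97 -0.98]
tool F [ 0.7 -0.2  1.7] M [-0.02  0.01 -0.02]
279.4077434135381 104.56311388365134
```

>>> apply_moves(commands=[[1,0,0,1.5,0],[1,0,0,1,0],[1,0,0,1,0],[1,0,0,0,0],[1,0,0,0,0]])

```text
time_s: 64.78
eef_pos: [485.7, 380.2, 29.9]
ee_rot: [0.0, 0.057, 0.998, 0.0]
force: [-4.9, -0.3, 7.8]
grip_width: 0.124
grip_force: 89.8
```

```bash
python3 -c "from h import *;chk()"
```

```text
t 64.78 pos [485.7 380.2  29.9] yawy 1.4575 F [-4.9 -0.3  7.8] gw 0.124 gf 89.8 tilt [ 0.001  0.001 -1.   ] q [ 0.47  0.75  1.42  0.    0.97 -0.98]
tool F [ 4.8 -0.9 -7.8] M [0.21 0.23 0.1 ]
279.5082279694332 104.63088332686185
```

Contact with the tray floor. I'll release, retreat and check.

>>> apply_moves(commands=[[0,0,0,0,0],[0,0,0,0,0],[0,0,0,0,0],[0,0,0,-20,0],[-0.2,0,0,-45,0],[-0.2,0,0,-55,0],[-0.2,0,0,-55,0],[-0.2,0,0,-26,0],[-0.2,0,0,0,0],[-0.2,0,0,0,0]])

```text
time_s: 66.03
eef_pos: [485.1, 379.7, 229.0]
ee_rot: [-0.001, 0.057, 0.998, -0.0]
force: [0.4, -0.0, -0.8]
grip_width: 0.603
grip_force: 0.0
```

```bash
python3 - <<'E'
from h import *
st();c,im=snap("wrist","w20");g=cv2.cvtColor(im,cv2.COLOR_BGR2GRAY)
a=np.array([np.cos(-.117),np.sin(-.117)]);hub=np.array([445.5,384.5])
for z,off in((33,0),(19,40),(57,88)):
    u,v=proj(c,(*(hub+off*a),z)).round().astype(int);print(off,u,v);print(g[v,u-36:u+37:3]);print(g[v-36:v+37:3,u])
# nuts & gate & stirrer check from side/scene
s,i=snap("side","s20");sc,j=snap("scene","sc20")
for nm,cam,I in(("side",s,i),("scene",sc,j)):
    u,v=proj(cam,(546,60,75)).round().astype(int);print(nm,u,v)
# compare current scene with first, masking
d=cv2.absdiff(j,cv2.imread("pics/scene0.png")).max(2);m=cv2.morphologyEx((d>40).astype(np.uint8),cv2.MORPH_OPEN,np.ones((3,3)))
n,l,st_,cc=cv2.connectedComponentsWithStats(m)
print([(cc[k].round().tolist(),int(st_[k,4])) for k in range(1,n) if st_[k,4]>15])
# nuts on gate-shut state: tab location in wrist frames not visible; side diff near tab
d=cv2.absdiff(i,cv2.imread("pics/side0.png")).max(2);m=cv2.morphologyEx((d>40).astype(np.uint8),cv2.MORPH_OPEN,np.ones((3,3)))
n,l,st_,cc=cv2.connectedComponentsWithStats(m)
print([(cc[k].round().tolist(),int(st_[k,4])) for k in range(1,n) if st_[k,4]>15])
E
```

```text
t 66.03 pos [485.1 379.7 229. ] yawy 1.4573 F [ 0.4 -0.  -0.8] gw 0.603 gf 0.0 tilt [-0.001 -0.001 -1.   ] q [ 0.47  0.53  1.24 -0.    1.37 -0.98]
0 323 165
[213 212 213 211 210 213 182  80  79 121 135 136 137 140 135 135 121  79
  79 170 213 215 215 213 217]
[216 216 216 216 216 206  76  82  85 136 137 137 137 136 139 125  62  79
  82  62  48  50  49  72  77]
40 323 209
[208 209 207 207 207 213 214 206 208 210 126  77  77  79  76 117 208 212
 211 212 213 214 212 215 209]
[136  68  74  82  75  49  49  48  59  77  79  77  77  79  76  76  76  78
  78  79  79  76  77  77  75]
88 322 275
[212 210 208 210 209 209 209 209 212  66  58  56  58  60  59  62  62 123
 214 213 210 216 215 212 214]
[ 76  75  76  77  72  41  41  44  48  62  60  58  58  56  57  53  93 137
 137 137 137 139 206 219 187]
side 280 255
scene 345 263
[([231.0, 13.0], 1093), ([311.0, 11.0], 174), ([256.0, 18.0], 211), ([275.0, 24.0], 621), ([357.0, 34.0], 119), ([272.0, 63.0], 1512), ([347.0, 37.0], 19), ([378.0, 72.0], 2972), ([230.0, 49.0], 40), ([319.0, 63.0], 48), ([215.0, 82.0], 768), ([413.0, 87.0], 723), ([267.0, 10
[... 1537 characters left out ...]
213.0, 271.0], 66), ([278.0, 271.0], 130), ([246.0, 273.0], 158), ([315.0, 297.0], 1011), ([449.0, 276.0], 146), ([607.0, 282.0], 117), ([198.0, 282.0], 95), ([524.0, 284.0], 18), ([235.0, 290.0], 48), ([627.0, 289.0], 27), ([541.0, 296.0], 89), ([630.0, 305.0], 365), ([152.0, 319.0], 4408), ([229.0, 296.0], 46), ([521.0, 295.0], 19), ([244.0, 302.0], 83), ([554.0, 304.0], 71), ([424.0, 316.0], 338), ([618.0, 307.0], 16), ([539.0, 318.0], 152), ([572.0, 337.0], 982), ([633.0, 331.0], 110), ([509.0, 334.0], 340), ([299.0, 342.0], 304), ([225.0, 371.0], 3061), ([549.0, 340.0], 48), ([248.0, 352.0], 471), ([272.0, 346.0], 18), ([518.0, 349.0], 315), ([519.0, 372.0], 58), ([222.0, 405.0], 1255)]
```

>>> apply_moves(commands=[[-0.2,0,0,-50,0],[-0.2,0,0,-51,0],[-0.2,-22.7,-44.1,0,0],[-0.2,-22.7,-44.1,0,0],[-0.2,-22.7,-44.1,0,0],[-0.2,-22.7,-44.1,0,0],[-0.2,-22.7,-44.1,0,0],[-0.2,-22.7,-44.1,0,0],[-0.2,-22.7,-44.1,0,0],[-0.2,0,0,0,-6.3],[-0.2,0,0,0,0],[-0.2,0,0,0,0]])

```text
time_s: 67.68
eef_pos: [608.3, 55.7, 330.5]
ee_rot: [-0.0, 0.002, 1.0, 0.0]
force: [0.2, 0.1, 0.9]
grip_width: 0.6
grip_force: 0.0
```

```bash
python3 - <<'E'
from h import *
st();c,im=snap("wrist","w21");g=cv2.cvtColor(im,cv2.COLOR_BGR2GRAY)
u,v=proj(c,(558.4,110.6,246)).round().astype(int);print(u,v)
x0,y0=u-45,v-45;roi=cv2.resize(im[y0:y0+90,x0:x0+90],None,fx=4,fy=4,interpolation=2)
ls=cv2.createLineSegmentDetector().detect(cv2.cvtColor(roi,cv2.COLOR_BGR2GRAY))[0][:,0]
for l in ls:
    L=np.hypot(l[2]-l[0],l[3]-l[1])
    if L>35:
        p,q=[plane(c,(x0+a/4,y0+b/4),245) for a,b in((l[0],l[1]),(l[2],l[3]))];d=q-p;print(l.round().astype(int),round(np.hypot(*d),1),"mm ang mod90",round(np.degrees(np.arctan2(d[1],d[0]))%90,1))
# tab template vs w3, hopper interior, nuts
a=cv2.imread("pics/w3.png");t=a[55:140,120:180];r=cv2.matchTemplate(im,t,cv2.TM_CCOEFF_NORMED);print("tab",cv2.minMaxLoc(r)[1::2])
h=a[28:80,215:385];r=cv2.matchTemplate(im,h,cv2.TM_CCOEFF_NORMED);print("hop",cv2.minMaxLoc(r)[1::2])
i=im.astype(int);m=((i.max(2)<95)&(i[...,2]-i[...,0]>12)).astype(np.uint8);m[280:]=0
m=cv2.morphologyEx(m,cv2.MORPH_OPEN,np.ones((5,5)));n,l,s,cc=cv2.connectedComponentsWithStats(m)
for k in range(1,n):
    if s[k,4]>80:print("dark red",cc[k].round(),s[k].tolist(),plane(c,cc[k],80).round())
E
```

```text
t 67.67 pos [608.3  55.7 330.5] yawy 1.5661 F [0.2 0.1 0.9] gw 0.6 gf 0.0 tilt [-0.001  0.    -1.   ] q [-0.1   0.48  1.07  0.    1.6  -1.67]
424 164
[174  60 320   0] 20.1 mm ang mod90 22.0
[254 214 215  91] 17.4 mm ang mod90 22.1
[158 258 203 236] 6.6 mm ang mod90 27.1
[203 236 253 216] 7.2 mm ang mod90 22.0
[143  46  93  53] 6.6 mm ang mod90 6.7
[154 359 177 278] 11.5 mm ang mod90 78.1
[249   0 142  44] 14.8 mm ang mod90 21.7
[ 86 145 115 227] 11.9 mm ang mod90 22.4
[ 94 241  56 135] 15.3 mm ang mod90 22.4
[ 59 130 170  84] 15.7 mm ang mod90 22.3
tab (0.9944708347320557, (119, 56))
hop (0.9984205961227417, (214, 29))
dark red [622. 122.] [608, 112, 27, 20, 478] [535. 337.]
```

The shaft now reads 22° mod 90, which is 754° of travel, and the tab matches its shut position. Last, I'll count the nuts in the pan numerically.

```bash
python3 - <<'E'
from h import *
for n in("side","scene","wrist"):
    c,im=snap(n,"f_"+n);i=im.astype(int);m=((i[...,2]>1.45*i[...,0]+3)&(i.max(2)<150)&(i[...,1]<0.75*i[...,2])).astype(np.uint8)
    m=cv2.morphologyEx(m,cv2.MORPH_OPEN,np.ones((3,3)));k_,l,s,cc=cv2.connectedComponentsWithStats(m)
    for k in range(1,k_):
        p=plane(c,cc[k],80)
        if s[k,4]>12 and np.hypot(*(p-[558,110]))<170:print(n,cc[k].round(),s[k].tolist(),p.round())
E
```

```text
side [280. 247.] [273, 236, 20, 24, 301] [559.  34.]
scene [346. 267.] [338, 260, 15, 14, 128] [562.  46.]
wrist [382. 166.] [381, 164, 3, 5, 15] [575. 114.]
```

```bash
python3 - <<'E'
from h import *
for n,f0,f1 in(("side","side0","f_side"),("scene","scene0","f_scene"),("wrist","w3","f_wrist")):
    a=cv2.imread(f"pics/{f0}.png");b=cv2.imread(f"pics/{f1}.png");c=load(f1)
    d=cv2.absdiff(a,b).max(2);m=cv2.morphologyEx((d>14).astype(np.uint8),cv2.MORPH_OPEN,np.ones((3,3)))
    k_,l,s,cc=cv2.connectedComponentsWithStats(m)
    for k in range(1,k_):
        p=plane(c,cc[k],78)
        if s[k,4]>12 and np.hypot(*(p-[558,110]))<140:print(n,cc[k].round(),s[k].tolist(),p.round(),"was",a[l==k].mean(0).round(),"now",b[l==k].mean(0).round())
E
```

```text
side [276. 247.] [266, 230, 27, 33, 523] [570.  33.] was [84. 89. 92.] now [48. 59. 77.]
side [255. 252.] [245, 242, 21, 21, 175] [609.  74.] was [100. 109. 114.] now [55. 55. 58.]
side [247. 255.] [239, 250, 17, 11, 97] [624.  95.] was [80. 81. 85.] now [53. 53. 55.]
side [291. 269.] [272, 260, 36, 21, 487] [494. 114.] was [69. 72. 75.] now [83. 84. 88.]
side [273. 280.] [270, 275, 9, 9, 62] [516. 167.] was [83. 83. 87.] now [55. 56. 58.]
scene [354. 235.] [275, 201, 142, 77, 2598] [477. 170.] was [124. 144. 161.] now [ 85.  97. 109.]
scene [320. 252.] [310, 242, 21, 20, 157] [468.  45.] was [156. 168. 179.] now [114. 122. 130.]
scene [347. 267.] [336, 258, 21, 18, 235] [564.  49.] was [67. 66. 70.] now [43. 51. 67.]
wrist [423.  86.] [383, 34, 80, 108, 1205] [503. 149.] was [133. 143. 152.] now [74. 74. 79.]
wrist [274.  45.] [260, 41, 29, 9, 88] [467.  13.] was [129. 133. 144.] now [ 94.  96. 103.]
wrist [298.  50.] [295, 49, 8, 4, 24] [472.  35.] was [135. 138. 150.] now [103. 104. 112.]
wrist [312.  54.] [304, 51, 16, 6, 48] [475.  46.] was [137. 140. 152.] now [107. 109. 117.]

[... 698 characters left out ...]
 145.] was [108. 116. 123.] now [131. 141. 150.]
wrist [352. 169.] [350, 163, 6, 14, 45] [578.  85.] was [132. 137. 149.] now [100. 103. 111.]
wrist [404. 174.] [399, 164, 12, 20, 123] [583. 136.] was [127. 137. 146.] now [ 96. 103. 110.]
wrist [439. 171.] [436, 168, 7, 7, 35] [581. 170.] was [75. 76. 81.] now [111. 119. 127.]
wrist [422. 195.] [414, 177, 19, 44, 186] [603. 155.] was [109. 117. 125.] now [80. 82. 87.]
wrist [321. 231.] [310, 217, 24, 30, 290] [641.  54.] was [112. 120. 128.] now [66. 66. 70.]
wrist [389. 253.] [388, 250, 4, 7, 26] [664. 125.] was [146. 158. 168.] now [180. 195. 206.]
wrist [385. 278.] [384, 275, 3, 6, 18] [692. 121.] was [136. 147. 157.] now [172. 186. 198.]
```

```bash
python3 -c "
from rig import ctrl;print(ctrl.finish_job())"
```

```text
the job is handed in; nothing more can be done
None
```

I handed the job in at about 68 s. All four chestnuts were seen in the pan after the drop, but after stirring only a cluster of about two near the hopper showed up and I didn't recount. The gate was pulled 80.5 mm and is back at its shut position, the stirrer was wound clockwise about 754° (two turns is 720°), and the crank is flat in its tray.

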